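Line up the glaze jars and crack open the sealed damp box

TASK

Get the glaze jars ready to go back into the airtight damp box: nudge the three jars that stand in front of it into an even row, one upright in each bay of the wooden comb along the box's foot, each pushed home against both teeth. Then take the black knob, pull the lid up until its sticky rubber seal breaks free, and keep the lid only slightly open, its front edge about 15 mm up and at no time more than 40 mm; let the lid open only once the row stands. Finish while still holding the lid still at that gap by its knob, with the row in place and the other things on the table left alone.

Things in the scene. Friction and masses are not known exactly. Their poses are not given: they have to be found in the camera images.
- damp_box: white plastic box, fixed, 200 (x) x 280 (y) x 100 mm high; origin at the centre of its underside, -x to its front (robot), z up. At the foot of its front a wooden comb, 30 mm high, with 4 round-nosed teeth (34 mm wide, 80 mm apart, at y = -120, -40, 40, 120 mm, reaching 49 mm out): 3 bays, each narrower than a jar, so a jar pushed straight in stops against two teeth
- bay0 (a point): where the axis of a seated jar stands, in the +y bay of the comb (47.5 mm in front of the box's front, at table height); axes as damp_box
- bay1 (a point): the same for the middle bay
- bay2 (a point): the same for the -y bay
- jar_i: squat glaze jar with a ribbed pale screw lid, 54 mm across the lid and 52 mm across the body, 82 mm tall, about 0.15 kg, standing loose in front of the box; origin at the centre of its underside, z up; any of the three jars may go in any bay
- jar_m: squat glaze jar with a ribbed pale screw lid, 54 mm across the lid and 52 mm across the body, 82 mm tall, about 0.15 kg, standing loose in front of the box; origin at the centre of its underside, z up; any of the three jars may go in any bay
- jar_n: squat glaze jar with a ribbed pale screw lid, 54 mm across the lid and 52 mm across the body, 82 mm tall, about 0.15 kg, standing loose in front of the box; origin at the centre of its underside, z up; any of the three jars may go in any bay
- lid (a joint): hinge of the grey lid (212 x 292 x 10 mm, 0.5 kg, top 114 mm up), along the box's far top edge, 104 mm behind its centre, 100 mm up; rad, 0 shut, grows as the front edge rises (15 mm = 0.07), stop at 0.7. The sticky rubber seal lets go at about 13 N up at the knob; the pull then falls to about 3 N, little more than its weight, by 0.04 rad; the lid sinks shut if let go
- lid_front_edge (a point): middle of the lower front edge of the lid, 212 mm from the hinge line
- lid_knob (a point): centre of the head of the round black knob on the lid, on its centre line 60 mm in front of the box's centre, 164 mm from the hinge line: a head 32 mm across from 17 to 37 mm above the lid, on a narrower 21 mm stem; this point lies 25 mm above the lid (139 mm above the table when shut), z up through the knob
- pot_black_lid: bystander: small pot with a black lid, 52 mm across, 43 mm tall
- masking_tape: bystander: roll of masking tape lying flat, 104 mm across, 25 mm tall
- rib_rubber: bystander: rubber kidney lying flat, 41 x 78 x 5 mm
- rib_wood: bystander: wooden throwing rib lying flat, 48 x 92 x 6 mm
- pencil: bystander: pencil lying flat, 136 mm long, 7 mm thick
Mind the look-alikes: they are no part of the job. What is shaped like the jar_n but blue is not meant.

How it is judged (in metres and radians):
On the way, in this order (a step that is already met when the one before it is completed fails the run):
1. the three jars stand upright in the three bays, let go, the lid still shut (horizontal distance between any of jar_i, jar_m, jar_n and bay0 below 0.007 m and horizontal distance between any of jar_i, jar_m, jar_n and bay1 below 0.007 m and horizontal distance between any of jar_i, jar_m, jar_n and bay2 below 0.007 m and angle between each of jar_i, jar_m, jar_n's own z axis and vertical below 0.15 rad and contact force between each of the arm, the fingers and jar_i below 0.1 N and contact force between each of the arm, the fingers and jar_m below 0.1 N and contact force between each of the arm, the fingers and jar_n below 0.1 N and value of joint lid below 0.015 rad), for 0.2 s.
2. the lid has broken free of its seal by a pull on the knob (value of joint lid above 0.035 rad and contact force between the fingers and lid above 1 N and distance between the grasp point and lid_knob below 0.045 m), for 0.2 s.
At the end, for the whole second after the job is handed in: the fingers hold the lid by its knob (over 1 N), at rest, with its front edge 7 to 25 mm up (0.035 to 0.12 rad); a jar stands upright, untouched, within 7 mm of each bay's seat (all of step 2 and value of joint lid below 0.12 rad and velocity of joint lid between -0.05 and 0.05 rad/s and contact force between each of lid, the arm, the fingers and jar_i below 0.1 N and contact force between each of lid, the arm, the fingers and jar_m below 0.1 N and contact force between each of lid, the arm, the fingers and jar_n below 0.1 N and horizontal distance between any of jar_i, jar_m, jar_n and bay0 below 0.007 m and horizontal distance between any of jar_i, jar_m, jar_n and bay1 below 0.007 m and horizontal distance between any of jar_i, jar_m, jar_n and bay2 below 0.007 m and angle between each of jar_i, jar_m, jar_n's own z axis and vertical below 0.15 rad); the arm keeps its last pose, push and grip.
It fails at once if the lid's front edge is lifted more than 40 mm (value of joint lid above 0.19 rad).
It fails at once if the seal is broken before the row stands (value of joint lid above 0.035 rad and not (horizontal distance between any of jar_i, jar_m, jar_n and bay0 below 0.007 m and horizontal distance between any of jar_i, jar_m, jar_n and bay1 below 0.007 m and horizontal distance between any of jar_i, jar_m, jar_n and bay2 below 0.007 m and angle between each of jar_i, jar_m, jar_n's own z axis and vertical below 0.15 rad)).
It fails at once if a jar is knocked over (angle between any of jar_i, jar_m, jar_n's own z axis and vertical above 0.7 rad).
It fails at once if a bystander is moved more than 20 mm (distance of any of pot_black_lid, masking_tape, rib_rubber, rib_wood, pencil from where it was at the start of the episode above 0.02 m).
It also fails if it takes over 64 s, if anything falls off the work surface, if the arm or the gripper's body presses on something with over 40 N, if the wrist force passes 120 N, or if a joint passes its speed limit or range.

ROBOT

A 7-joint arm with a two-finger parallel gripper is mounted at the origin on a cart in front of the work surface, level with it; the furniture and walls round the work are solid. World frame = base frame: x ahead of the robot, y to its left, z up, the work surface at z = 0. Lengths are in mm, angles in rad, forces in N, time in s.
With the tool pointing down it reaches from about 400 to 875 mm from the base axis. Payload 4.4 kg.
Tool frame: the origin (TCP) lies at the very end of the fingers, on their centre line; the grasp point (between the pads) lies 19 mm behind it; z points along the fingers, x is the direction in which the jaws open and shut, and the axes are right-handed (so a half turn about z gives the same grasp; the last joint's range is limited). The gripper opens to 85 mm and grips with 20 to 120 N. Pads are 22 mm wide; open, the fingers measure 114 mm over their backs; the gripper's body (76 mm by 85 mm) begins 54 mm behind the grasp point. The pads swing forward as they close: fully open they stand 13 mm farther back than shut.
Start: joints at [1.11, 0.628, 0.038, 1.517, -0.027, 0.996, -0.02], TCP at [250.033, -600.001, 231.313] pointing down, gripper open.
Joint ranges: [-3.06, 3.06], [-0.37, 2.12], [-1.25, 1.32], [0.18, 2.47], [-1.1, 4.24], [0.23, 1.98], [-2.94, 2.94]. Speed limits (rad/s): [2.57, 2.57, 3.14, 3.14, 3.14, 3.14, 3.14].

INTERFACE

Orientations are given as [roll, pitch, yaw] about the fixed x, y, z axes, in that order (R = Rz(yaw) Ry(pitch) Rx(roll)).
In Python, from cell import telemetry, get_image, get_calibration, ctrl gives the robot as it stands. The module is installed in compiled form; this text tells all that it offers.
- The arm moves only by the tool arm_command, never from a script. Its arguments are lists of equal length, an entry for each row: "rot": the turn, a rotation vector about the world's x, y, z in degrees, a list of three; "slide": the shift along the world's x, y, z in mm, a list of three; "gripper": the finger opening in mm, from 0 to 85.4. A call has 1 to 5 rows; each row shifts and turns the pose as measured when the row begins; what a row does not reach is not made up. A row lasts 1/12 s, in which the tool goes at most 41.7 mm and 7.16 degrees, less where a joint would pass 70% of its speed; a pose out of reach is approached as far as the arm can. A call with a gripper value outside its range is refused whole. The fingers move at their own pace and stop on an object; the grip force is fixed at half the most. Time passes only in rows, so rows that do not move let the fingers close. It gives the time, the measured TCP pose, the force and the opening at its end, in the units of the state.
- telemetry.read_state(): the state, without advancing time (a new reading comes with each control period).
- get_image(name): name is "scene" or "top"; returns (picture, depth): 384x512x3 uint8, red, green, blue; 384x512 float32, mm along the optical axis (not along the pixel's ray), 0 where there is no reading.
- get_calibration(name): a dict with "fx", "fy", "cx", "cy" (pixels), "xyz" and "attitude" of the camera in the world. Camera axes: x right, y up, looking along -z (the intrinsics and any distortion apply to the point x, -y, -z); pixel columns grow to the right and rows downward; lengths in mm; the calibration is good to about 2 mm. A picture is of the moment at which its call begins. get_calibration takes no time and is no camera call.
- ctrl.finish_job(): hands the job in, once; it reports no verdict.
The state is a dict: "clock": time; "qpos": joint angles; "qd": joint speeds; "tau": joint torques, N m; "eef_pos": TCP position; "tool_rot": TCP orientation; "force": force on the tool from outside, world axes, zero at the start; "torque": the same for the moment, N m; "width": finger opening in mm.
Only numpy, scipy, OpenCV 4.12 (cv2) and the standard library are available. Lean on these libraries where they do the work, as an engineer would, in place of code of your own. Each camera call takes 0.05 s, during which the arm holds its last target.

## Working session

There is one attempt and no reset: what is moved stays moved. The work goes in short steps, Python scripts to look and compute and a tool call to move; the robot and the scene stay as the last step left them, time stands still between calls to the robot, and variables do not carry over. Pictures are saved under pics/ and viewed, and the job is handed in when it is done.

Besides the shell and the picture viewer there is one more tool, called after ">>>" as name(argument=value, ...) on one line, values as JSON. arm_command: Moves the arm, as the interface text tells. Its arguments: {"type":"object","properties":{"rot":{"type":"array"},"slide":{"type":"array"},"gripper":{"type":"array"}},"required":["rot","slide","gripper"]}

```bash
ls; mkdir -p pics; python3 - <<'E'
from cell import telemetry, get_image, get_calibration
import cv2, numpy as np
s=telemetry.read_state(); print(s)
for n in("scene","top"):
    im,d=get_image(n); print(n,get_calibration(n))
    cv2.imwrite(f"pics/{n}0.png",cv2.cvtColor(im,cv2.COLOR_RGB2BGR)); np.savez(f"pics/{n}0.npz",im=im,d=d)
E
```

```text
pics
{'clock': 0.0, 'qpos': array([ 1.11022054,  0.62937796,  0.03844965,  1.51839403, -0.02700639,
        0.99627743, -0.02002735]), 'qd': array([-6.46824300e-04,  5.62109330e-04, -1.78054208e-03,  3.96682690e-03,
        3.26916507e-05, -6.31578267e-04, -2.67001989e-04]), 'tau': array([-6.18084050e-04, -5.63410306e+01,  1.22592453e+00, -1.93448013e+01,
        1.08004760e-02,  1.04398438e-02, -4.11979784e-06]), 'eef_pos': array([ 249.76979126, -599.40705741,  230.36026966]), 'tool_rot': array([ 3.14156570e+00,  1.93831669e-03, -1.17605820e+00]), 'force': array([ 0.8064183 , -0.54910894,  1.04867501]), 'torque': array([ 0.01523458, -0.0076307 ,  0.0383734 ]), 'width': 85.51343282496309}
scene {'fx': 379.0656401348493, 'fy': 379.0656401348493, 'cx': 259.6801768434788, 'cy': 193.1419222983046, 'xyz': array([160.16569367, 770.71137229, 828.3510424 ]), 'attitude': array([ 0.89295377, -0.00398106, -2.63783699])}
top {'fx': 362.13717201996985, 'fy': 362.13717201996985, 'cx': 254.30113737503612, 'cy': 192.19213732545055, 'xyz': array([ 364.78301002,    4.29406422, 1136.13651814]), 'attitude': array([ 0.19406857, -0.00573187, -1.56333693])}
```

View pics/scene0.png

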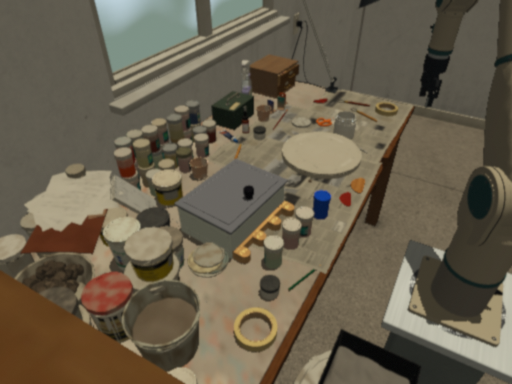

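View pics/top0.png

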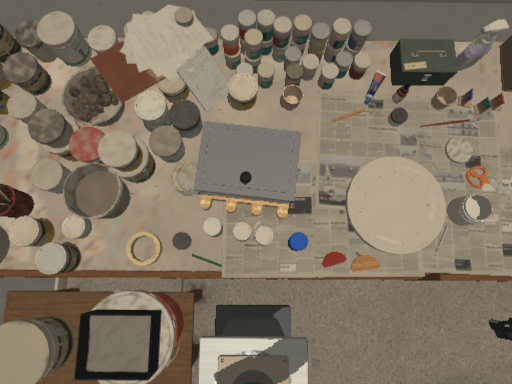

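```bash
cat > h.py <<'E'
import numpy as np, cv2
from scipy.spatial.transform import Rotation as R
from cell import telemetry, get_image, get_calibration
def cloud(n,d):
    c=get_calibration(n); v,u=np.mgrid[0:384,0:512]
    p=np.stack([(u-c['cx'])/c['fx']*d,-(v-c['cy'])/c['fy']*d,-d],-1)
    return p@R.from_euler('xyz',c['attitude']).as_matrix().T+c['xyz']
def proj(n,P):
    c=get_calibration(n); q=(np.atleast_2d(P)-c['xyz'])@R.from_euler('xyz',c['attitude']).as_matrix()
    return np.stack([c['cx']+c['fx']*q[:,0]/-q[:,2],c['cy']-c['fy']*q[:,1]/-q[:,2]],-1)
def snap(n,tag):
    im,d=get_image(n); np.savez(f"pics/{n}{tag}.npz",im=im,d=d); return im,d
def crop(im,u0,v0,u1,v1,s,f):
    cv2.imwrite(f,cv2.resize(cv2.cvtColor(im[v0:v1,u0:u1],cv2.COLOR_RGB2BGR),None,fx=s,fy=s,interpolation=cv2.INTER_CUBIC))
E
python3 - <<'E'
from h import *
z=np.load('pics/top0.npz'); im,d=z['im'],z['d']; P=cloud('top',d)
crop(im,120,110,320,280,4,'pics/topc.png')
z2=np.load('pics/scene0.npz'); crop(z2['im'],170,150,370,300,4,'pics/scenec.png')
for nm,(u,v) in dict(j1=(212,227),j2=(242,232),j3=(264,235),blue=(298,242),pot=(181,241),knob=(245,177),lid=(270,150),t=(250,255),table2=(120,225)).items(): print(nm,P[v,u].round(1))
# height-banded blobs
for lo,hi,name in((70,95,'jar'),(30,60,'pot'),(108,120,'lid'),(130,160,'knob'),(24,36,'comb')):
    m=((P[...,2]>lo)&(P[...,2]<hi)); m[:110]=0;m[280:]=0;m[:,:130]=0;m[:,320:]=0
    n,l,st,ce=cv2.connectedComponentsWithStats(m.astype(np.uint8))
    for i in range(1,n):
        if st[i,4]>25:
            q=P[l==i]; print(name,st[i],q.mean(0).round(1),q.min(0).round(),q.max(0).round())
E
```

```text
j1 [467.5 121.9  84.1]
j2 [453.8  34.6  83.5]
j3 [445.7 -29.2  82.8]
blue [ 426.4 -127.6   82.4]
pot [428.8 217.6  44.8]
knob [602.2  26.5 148. ]
lid [692.2 -45.3 115.8]
t [390.   11.2   6.6]
table2 [479.2 417.8   5.2]
jar [145 110  25  17  83] [794.1 292.5  82.3] [781. 263.  70.] [830. 337.  95.]
jar [172 115  29  17  80] [775.5 201.   85.7] [763. 169.  70.] [817. 253.  95.]
jar [161 144  22  15  50] [689.7 244.2  81.5] [675. 222.  70.] [722. 281.  95.]
jar [130 155  22  25  79] [636.4 332.3  81.8] [609. 314.  71.] [686. 371.  95.]
jar [203 217  19  19 278] [469.5 122.2  82.5] [444.  96.  70.] [497. 149.  87.]
jar [233 222  19  19 280] [456.7  34.7  82.4] [431.   8.  72.] [483.  61.  88.]
jar [255 226  19  19 277] [444.7 -29.   83.1] [420. -55.  74.] [472.  -3.  88.]
jar [289 232  20  19 290] [ 428.5 -129.    82.9] [ 403. -157.   70.] [ 455. -102.   88.]
pot [163 119   8   7  28] [801.7 279.1  46.9] [791. 273.  32.] [813. 289.  60.]
pot [178 119  24  17  92] [778.6 199.   45.7] [765. 172.  31.] [816. 241.  60.]
pot [161 143  24  19  74] [693.2 247.2  45.8] [677. 224.  31.] [739. 292
[... 207 characters left out ...]
.4  43. ] [405. 192.  32.] [456. 242.  48.]
lid [ 194  122  107   80 6630] [658.6  18.4 116. ] [ 541. -135.  108.] [780. 174. 120.]
lid [131 149  19  29  76] [640.2 326.9 115.8] [607. 310. 108.] [694. 357. 120.]
knob [130 148  13  23  76] [644.6 331.6 146. ] [621. 321. 130.] [687. 352. 160.]
knob [240 172  12  12 105] [601.5  25.  150.3] [588.  10. 136.] [616.  41. 155.]
comb [180 128  21   9  35] [772.9 205.7  29.3] [765. 176.  24.] [792. 240.  36.]
comb [176 163  18  28 196] [630.6 222.1  26.3] [587. 191.  24.] [675. 247.  31.]
comb [200 193  90  26 885] [545.1  31.5  30.8] [ 502. -108.   24.] [579. 168.  36.]
comb [130 232  31  34 254] [406.8 327.5  26.1] [357. 284.  24.] [456. 377.  32.]
```

View pics/topc.png

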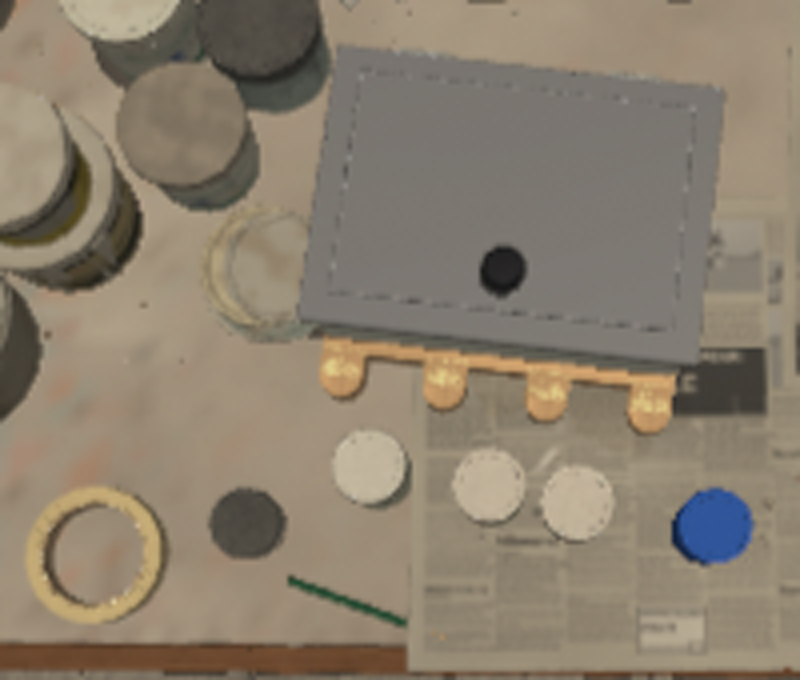

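View pics/scenec.png

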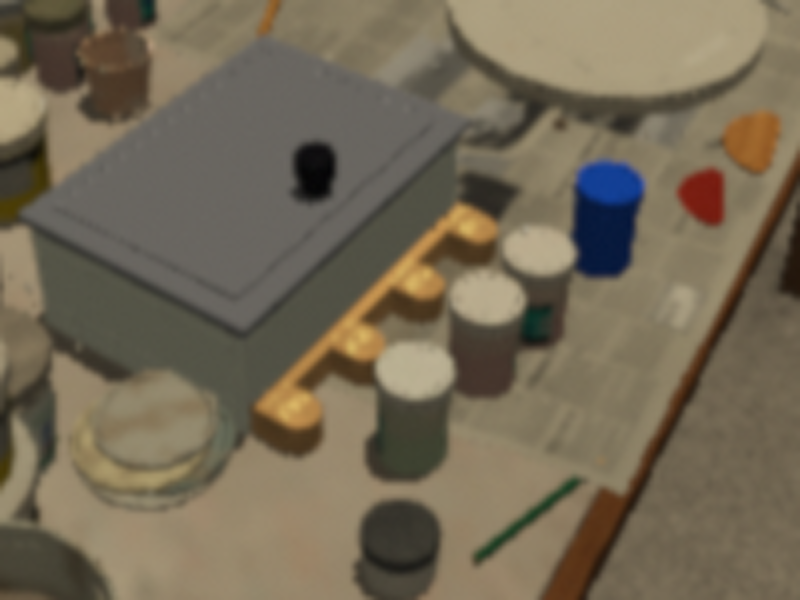

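```bash
python3 - <<'E'
from h import *
z=np.load('pics/top0.npz'); im,d=z['im'],z['d']; P=cloud('top',d)
m=(abs(P[...,2]-116)<3); m[:110]=0;m[205:]=0;m[:,:190]=0;m[:,305:]=0
m=cv2.morphologyEx(m.astype(np.uint8),cv2.MORPH_OPEN,np.ones((3,3)))
q=P[m>0]; print(np.linalg.lstsq(np.c_[q[:,:2],np.ones(len(q))],q[:,2],rcond=None)[0])
# subpixel via contour corner in image: fit by area rect
r=cv2.minAreaRect(q[:,:2].astype(np.float32)); print(r)
# knob
k=P[(P[...,2]>145)&(P[...,2]<156)&(abs(P[...,0]-602)<30)&(abs(P[...,1]-25)<30)]; print('knob',cv2.minEnclosingCircle(k[:,:2].astype(np.float32)),k.mean(0))
# comb from top: nose tips
c=P[(P[...,2]>26)&(P[...,2]<34)&(P[...,0]>495)&(P[...,0]<585)&(P[...,1]>-115)&(P[...,1]<175)]
for yaw in [np.deg2rad(a) for a in (-4,-5,-6,-7,-8)]:pass
# jar circles from both cams
for n in('top','scene'):
    z=np.load(f'pics/{n}0.npz'); P=cloud(n,z['d'])
    for c0 in((468,122),(456,35),(445,-29)):
        s=(abs(P[...,2]-82.5)<5)&(np.hypot(P[...,0]-c0[0],P[...,1]-c0[1])<36)
        q=P[s]; print(n,cv2.minEnclosingCircle(q[:,:2].astype(np.float32)),q.mean(0).round(1),len(q))
E
```

```text
[4.24137918e-04 7.29808428e-04 1.15895123e+02]
((661.43603515625, 19.003646850585938), (290.6451721191406, 209.15045166015625), 83.72734069824219)
knob ((602.8790283203125, 25.045289993286133), 15.535978317260742) [602.13824427  25.16403139 150.94949595]
top ((470.28961181640625, 122.15814971923828), 27.161319732666016) [469.6 122.4  82.7] 271
top ((457.34423828125, 34.93056106567383), 27.21344566345215) [456.9  34.8  82.5] 277
top ((445.0134582519531, -29.042816162109375), 27.00775718688965) [444.8 -29.1  83.1] 274
scene ((471.0600280761719, 125.94642639160156), 27.87898063659668) [470.  126.9  81.5] 242
scene ((456.1860656738281, 32.02085876464844), 32.66553497314453) [457.7  38.7  81.6] 214
scene ((447.4739074707031, -25.780933380126953), 28.87322425842285) [445.2 -24.5  82. ] 198
```

The three pale-lidded jars are at top-view pixels (212,227), (242,232) and (264,235). The blue one at (298,242) is the look-alike, and the crop confirms this. My plan is to push each jar home with the half-closed fingers used as a two-point fork. I'm starting the transit now.

>>> arm_command(rot=[[0, 0, -5.8], [0, 0, -5.8], [0, 0, -5.8], [0, 0, -5.8], [0, 0, -5.7]], slide=[[10, 38, 4], [10, 38, 4], [10, 38, 4], [10, 38, 4], [10, 38, 4]], gripper=[30, 30, 30, 30, 30])

```text
clock: 0.52
eef_pos: [293.1, -410.5, 246.1]
tool_rot: [3.135, 0.002, -1.717]
force: [1.7, -0.1, -0.7]
width: 30.1
```

>>> arm_command(rot=[[0, 0, 1], [0, 0, 1], [0, 0, 0], [0, 0, 0], [0, 0, 0]], slide=[[10, 39, 0], [10, 39, 0], [10, 39, 0], [10, 39, 0], [10, 39, 0]], gripper=[30, 30, 30, 30, 30])

```text
clock: 0.93
eef_pos: [342.4, -207.9, 246.0]
tool_rot: [3.135, 0.002, -1.688]
force: [0.9, 0.3, -0.8]
width: 29.9
```

>>> arm_command(rot=[[0, 0, 0], [0, 0, 0], [0, 0, 0], [0, 0, 0], [0, 0, 0]], slide=[[10, 39, -10], [10, 39, -10], [10, 39, -10], [10, 39, -10], [10, 39, -10]], gripper=[30, 30, 30, 30, 30])

```text
clock: 1.35
eef_pos: [391.8, -11.3, 198.3]
tool_rot: [-3.141, 0.001, -1.689]
force: [2.1, 0.0, 0.4]
width: 29.5
```

>>> arm_command(rot=[[-0.6, -6, 0.5], [0, 0, 0], [0, 0, 0], [0, 0, 0]], slide=[[8, 36, -18], [5, 15, -20], [0, 0, -15], [0, 0, 0]], gripper=[30, 30, 30, 30])

```text
clock: 1.68
eef_pos: [405.5, 48.9, 144.3]
tool_rot: [-3.039, 0.006, -1.662]
force: [-0.8, -0.9, -0.2]
width: 30.1
```

```bash
python3 - <<'E'
from h import *
s=telemetry.read_state(); print(s['eef_pos'],s['tool_rot'],s['qpos'].round(2))
im,d=snap('scene','1'); crop(im,200,120,400,270,4,'pics/s1.png')
im,d=snap('top','1'); crop(im,150,180,310,290,5,'pics/t1.png')
E
```

```text
[405.49472376  48.92082497 144.28646439] [-3.03941906  0.00643155 -1.66185846] [-0.26  0.42  0.06  2.34 -0.01  0.28 -1.85]
```

View pics/s1.png

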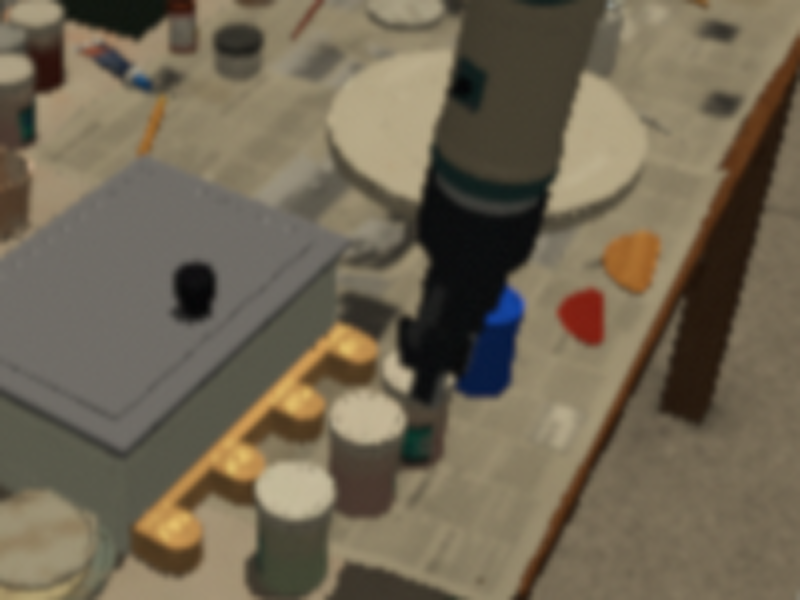

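View pics/t1.png

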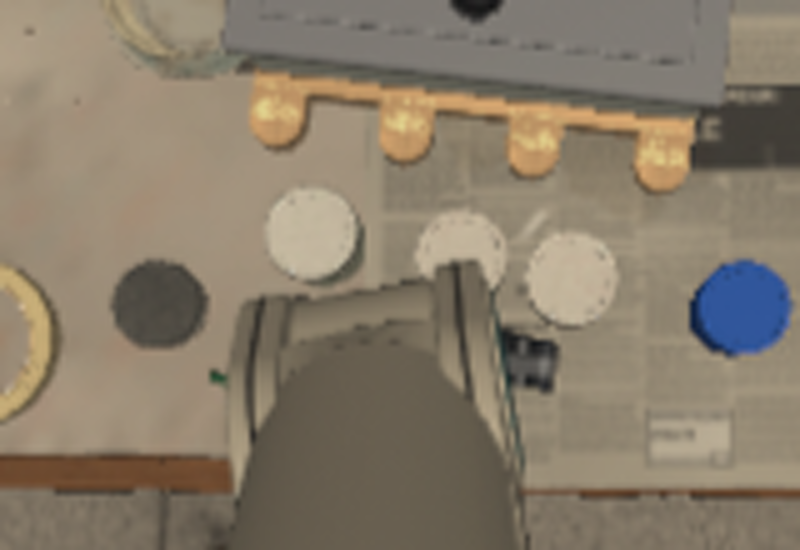

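```bash
python3 - <<'E'
from h import *
print(proj('top',[405.5,48.9,144.3]),proj('scene',[405.5,48.9,144.3]), proj('top',[380,48.9,300]))
z=np.load('pics/top1.npz'); P=cloud('top',z['d']); print(P[251,256],P[250,258],P[252,250])
z=np.load('pics/scene1.npz'); P=cloud('scene',z['d']); print(P[218,306],P[207,304])
E
```

```text
[[235.84654312 247.92228187]] [[308.59824591 216.52321037]] [[232.62018337 256.39595199]]
[394.22048841  -4.68479552 248.73396945] [396.75589723  -9.55859053 245.7580662 ] [383.24629935   8.07606424 527.90643061]
[402.16322339  77.94080727 163.76096062] [398.52521931 111.48445984 228.34937712]
```

>>> arm_command(rot=[[0, 0, -0.6], [0, 0, -0.5], [0, 0, 0], [0, 0, 0]], slide=[[2, -5, -30], [2, -4, -30], [0, 0, -25], [0, 0, -10]], gripper=[30, 30, 30, 30])

```text
clock: 2.12
eef_pos: [408.9, 31.7, 106.4]
tool_rot: [-3.038, -0.025, -1.682]
force: [-0.7, -0.7, 0.3]
width: 29.7
```

```bash
python3 - <<'E'
from h import *
s=telemetry.read_state(); print(s['eef_pos'],s['tool_rot'],s['qpos'].round(2))
im,d=snap('scene','2'); crop(im,200,120,400,270,4,'pics/s2.png')
E
```

```text
[408.87136901  31.74043156 106.4242144 ] [-3.03805451 -0.02535659 -1.682161  ] [-0.06  0.52 -0.18  2.36  0.68  0.23 -2.56]
```

View pics/s2.png

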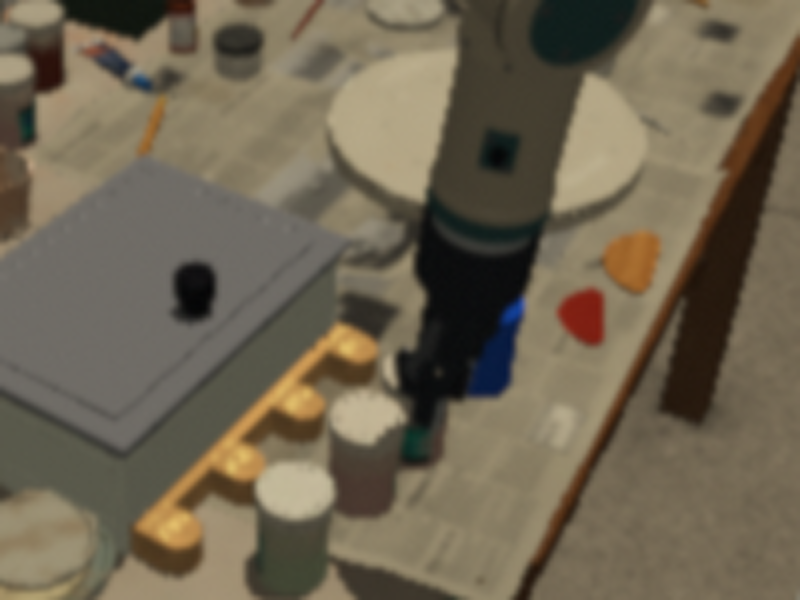

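```bash
cat > kin.py <<'E'
from h import *
from scipy.optimize import least_squares
D=[([1.11022054,0.62937796,0.03844965,1.51839403,-0.02700639,0.99627743,-0.02002735],[249.77,-599.41,230.36],[3.1415657,1.938e-3,-1.17605820]),
([-0.26,0.42,0.06,2.34,-0.01,0.28,-1.85],[405.49,48.92,144.29],[-3.0394,.0064,-1.66186]),
([-0.06,0.52,-0.18,2.36,0.68,0.23,-2.56],[408.87,31.74,106.42],[-3.038,-.02536,-1.68216])]
def fk(q,p,s):
    r=lambda a,k:R.from_euler(a,k).as_matrix()
    T=r('z',s[0]*q[0]+p[0]); x=np.array([0,0,p[1]])
    T=T@r('y',q[1]); T=T@r('z',s[1]*q[2]); x=x+T@[p[5],0,p[2]]
    T=T@r('y',q[3]); T=T@r('z',s[2]*q[4]); x=x+T@[p[6],0,p[3]]
    T=T@r('y',q[5]); x=x+T@[p[7],0,p[4]]
    return x,T@r('z',s[3]*q[6]+p[8])
E
python3 - <<'E'
from kin import *
import itertools
D=list(D)
best=[]
for s in itertools.product((1,-1),repeat=4):
  for a0 in(-2.27,0,1.5,3.1):
    def f(p):
        e=[]
        for q,x,w in D:
            xx,T=fk(q,p,s); e+=list(xx-x)+list(100*(T-R.from_euler('xyz',w).as_matrix()).ravel())
        return e
    o=least_squares(f,[a0,360,500,400,350,0,0,0,0],x_scale=[.1,100,100,100,100,30,30,30,.1]); best.append((o.cost,s,o.x))
best.sort(key=lambda b:b[0])
for b in best[:4]: print(b[0],b[1],b[2].round(3))
E
```

```text
14.116471534386418 (-1, -1, -1, -1) [-5.40000e-02  6.57581e+02  7.55303e+02  3.74870e+02  9.72797e+02
 -2.51436e+02  9.75900e+00 -1.01045e+02 -3.19400e+00]
14.116471534460212 (-1, -1, -1, -1) [-5.40000e-02  6.57582e+02  7.55303e+02  3.74870e+02  9.72797e+02
 -2.51436e+02  9.75900e+00 -1.01045e+02 -3.19400e+00]
1435.098858413698 (-1, -1, -1, -1) [ 3.084000e+00 -1.031540e+03 -1.158554e+03 -1.856400e+02 -2.334558e+03
  7.897850e+02 -2.713190e+02  6.035900e+02 -5.600000e-02]
1435.0988584147933 (-1, -1, -1, -1) [-3.199000e+00 -1.031540e+03 -1.158553e+03 -1.856400e+02 -2.334557e+03
  7.897840e+02 -2.713190e+02  6.035900e+02 -5.600000e-02]
```

>>> arm_command(rot=[[0.3, 3, 0], [0.3, 3, 0], [0, 0, 0], [0, 0, 0], [0, 0, 0]], slide=[[0, 0, 35], [15, 25, 15], [20, 30, 0], [20, 30, 0], [6, 5, 0]], gripper=[72, 72, 72, 72, 72])

```text
clock: 2.58
eef_pos: [470.8, 111.9, 152.4]
tool_rot: [-3.14, -0.036, -1.703]
force: [0.9, 0.2, -0.6]
width: 72.0
```

```bash
python3 - <<'E'
from h import *
s=telemetry.read_state(); print(s['eef_pos'],s['tool_rot'],s['qpos'].round(4),s['width'])
E
```

```text
[470.80885183 111.92206989 152.43397446] [-3.1400844  -0.03611243 -1.70273908] [ 0.0044  0.5541 -0.463   2.0322  0.4424  0.67   -2.4597] 71.9558434141229
```

>>> arm_command(rot=[[2.1, 0, 1.3], [0, 0, 0], [0, 0, 0], [0, 0, 0], [0, 0, 0]], slide=[[0, 10, 0], [0, 0, -25], [0, 0, -25], [0, 0, -25], [0, 0, -20]], gripper=[72, 72, 72, 72, 72])

```text
clock: 3.0
eef_pos: [482.6, 122.1, 65.5]
tool_rot: [-3.123, 0.01, -1.686]
force: [-0.0, 0.5, 0.1]
width: 72.0
```

```bash
python3 - <<'E'
from h import *
s=telemetry.read_state(); print(s['eef_pos'],s['tool_rot'],s['qpos'].round(4),s['width'])
im,d=snap('scene','3'); crop(im,200,120,400,270,4,'pics/s3.png')
E
```

```text
[482.61126849 122.09464646  65.48527354] [-3.12327115  0.01019019 -1.68589785] [-0.0667  0.6998 -0.3505  2.0846  0.5619  0.4257 -2.5413] 72.00610834040353
```

View pics/s3.png

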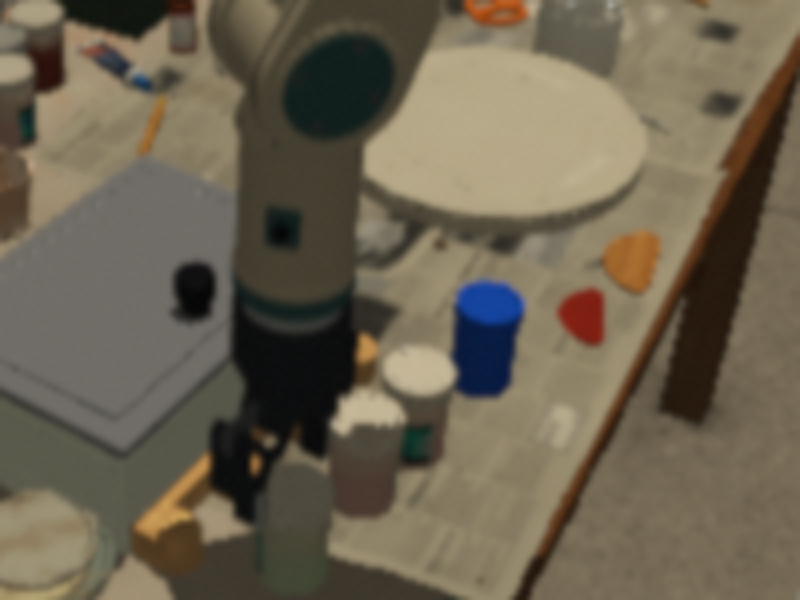

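>>> arm_command(rot=[[0, 0, 0], [0, 0, 0]], slide=[[-11, 0, -5], [0, 0, -8]], gripper=[72, 72])

```text
clock: 3.22
eef_pos: [471.1, 119.2, 50.9]
tool_rot: [-3.126, 0.006, -1.689]
force: [-0.4, -0.6, 0.4]
width: 72.0
```

```bash
python3 - <<'E'
from h import *
s=telemetry.read_state(); print(s['eef_pos'],s['tool_rot'],s['qpos'].round(4),s['width'],s['force'])
im,d=snap('scene','4'); crop(im,200,120,400,270,4,'pics/s4.png')
E
```

```text
[471.07143575 119.15024956  50.87535006] [-3.1261007   0.00624866 -1.68910904] [-0.0959  0.716  -0.3106  2.1189  0.5882  0.3721 -2.5751] 71.96708070797528 [-0.37154138 -0.63384801  0.35287746]
```

View pics/s4.png

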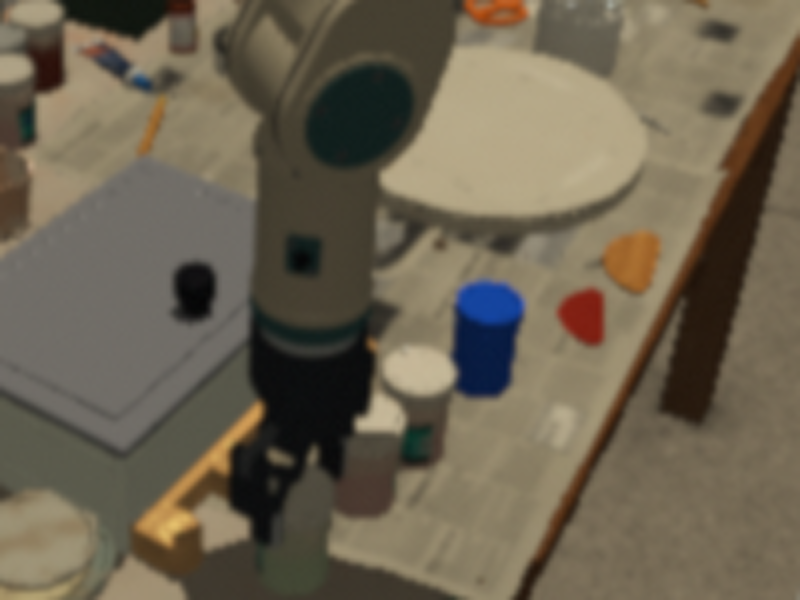

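>>> arm_command(rot=[[0, 0, 0], [0, 0, 0], [0, 0, 0], [0, 0, 0], [0, 0, 0]], slide=[[0, 2, 0], [0, 0, 0], [0, 0, 0], [0, 0, 0], [0, 0, 0]], gripper=[62, 56, 50, 45, 45])

```text
clock: 3.68
eef_pos: [476.9, 121.1, 53.3]
tool_rot: [-3.118, 0.008, -1.692]
force: [-0.0, 0.3, -1.8]
width: 52.8
```

```bash
python3 - <<'E'
from h import *
s=telemetry.read_state(); print(s['eef_pos'],s['tool_rot'],s['qpos'].round(4),s['width'],s['force'])
im,d=snap('scene','5'); crop(im,200,120,400,270,4,'pics/s5.png')
E
```

```text
[476.87171961 121.10697587  53.3429025 ] [-3.11849949  0.00845364 -1.69159881] [-0.0954  0.7138 -0.3134  2.1091  0.5881  0.3771 -2.5772] 52.78794634778026 [-0.03027332  0.29307371 -1.79267443]
```

View pics/s5.png

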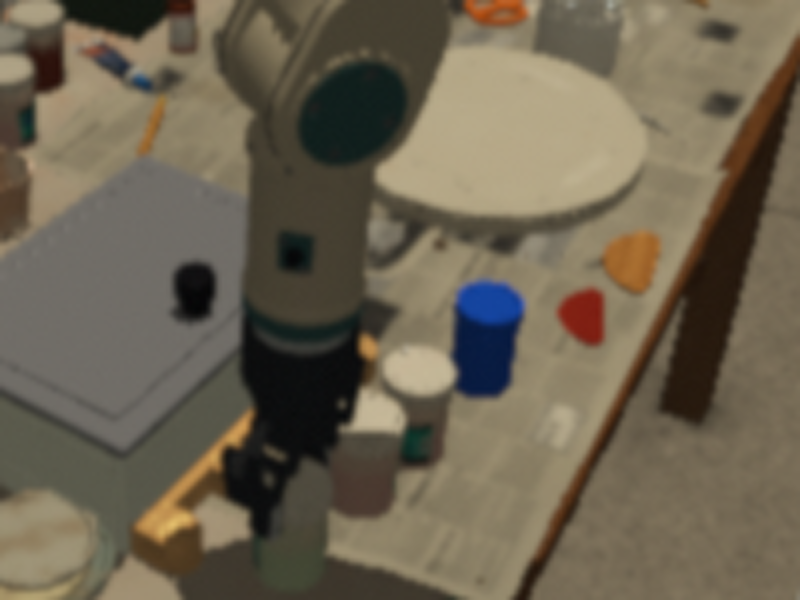

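>>> arm_command(rot=[[0, 0, 0.3], [0, 0, 0.3], [0, 0, 0]], slide=[[14, -3, 0], [14, -2, 0], [8, -1, 0]], gripper=[45, 45, 45])

```text
clock: 3.98
eef_pos: [511.3, 114.8, 53.6]
tool_rot: [-3.122, 0.007, -1.678]
force: [1.0, -0.4, -2.1]
width: 52.6
```

```bash
python3 - <<'E'
from h import *
s=telemetry.read_state(); print(s['eef_pos'],s['tool_rot'],s['qpos'].round(4),s['width'],s['force'])
im,d=snap('scene','6'); crop(im,200,120,400,270,4,'pics/s6.png')
E
```

```text
[511.3257463  114.77162261  53.55097126] [-3.12160993  0.0067133  -1.67809264] [-0.0392  0.7438 -0.3568  2.0194  0.5742  0.4541 -2.5066] 52.620880907640334 [ 1.00123629 -0.39943662 -2.10737823]
```

View pics/s6.png

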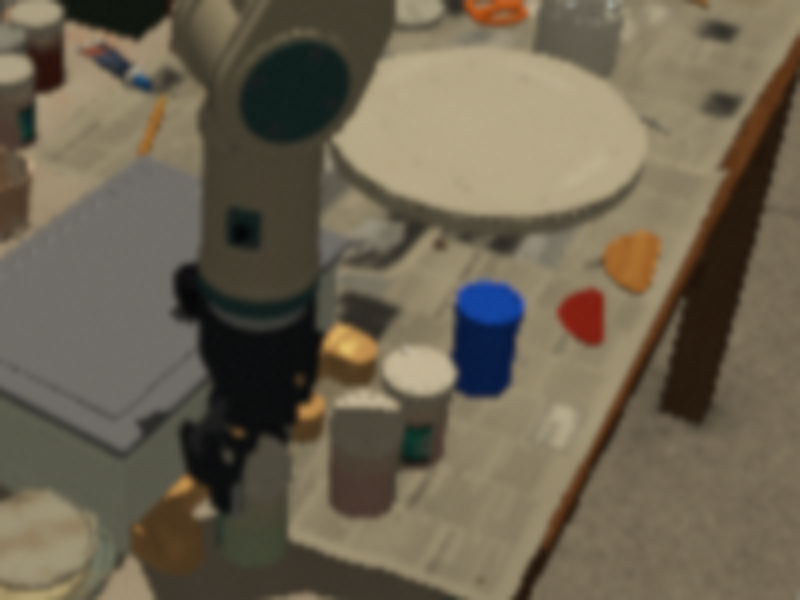

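>>> arm_command(rot=[[0, 0, 0], [0, 0, 0]], slide=[[6, -0.5, -1], [4, -0.5, -1]], gripper=[45, 45])

```text
clock: 4.2
eef_pos: [522.7, 113.5, 51.9]
tool_rot: [-3.121, 0.007, -1.68]
force: [-5.3, 0.7, 22.7]
width: 52.9
```

>>> arm_command(rot=[[0, 0, 0], [0, 0, 0]], slide=[[4, 0, 0], [3, 0, 0]], gripper=[45, 45])

```text
clock: 4.37
eef_pos: [527.1, 113.5, 52.6]
tool_rot: [-3.125, 0.005, -1.68]
force: [0.4, -0.3, -1.8]
width: 52.7
```

>>> arm_command(rot=[[0, 0, 0], [0, 0, 0]], slide=[[3, 0, 0], [2, 0, 0]], gripper=[45, 45])

```text
clock: 4.53
eef_pos: [531.0, 113.4, 52.3]
tool_rot: [-3.128, 0.003, -1.68]
force: [-3.4, 0.3, 1.0]
width: 52.9
```

```bash
python3 - <<'E'
from h import *
s=telemetry.read_state(); print(s['eef_pos'],s['tool_rot'],s['width'],s['force'])
im,d=snap('scene','7'); crop(im,200,140,360,270,5,'pics/s7.png')
im,d=snap('top','7'); crop(im,160,170,310,270,5,'pics/t7.png')
E
```

```text
[530.95317082 113.38242153  52.31339326] [-3.12762025  0.00334663 -1.67955135] 52.86763530813318 [-3.3941026   0.26560107  1.00612242]
```

View pics/s7.png

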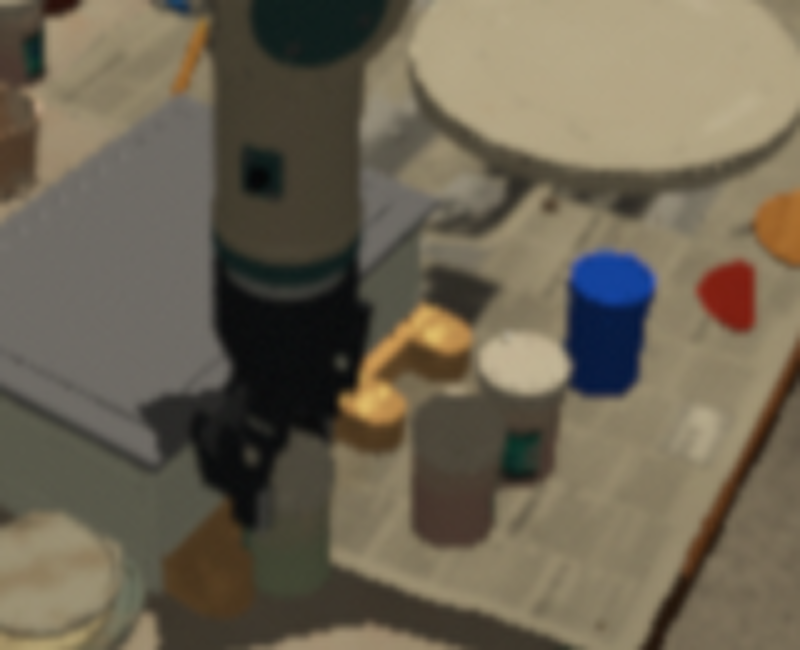

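View pics/t7.png

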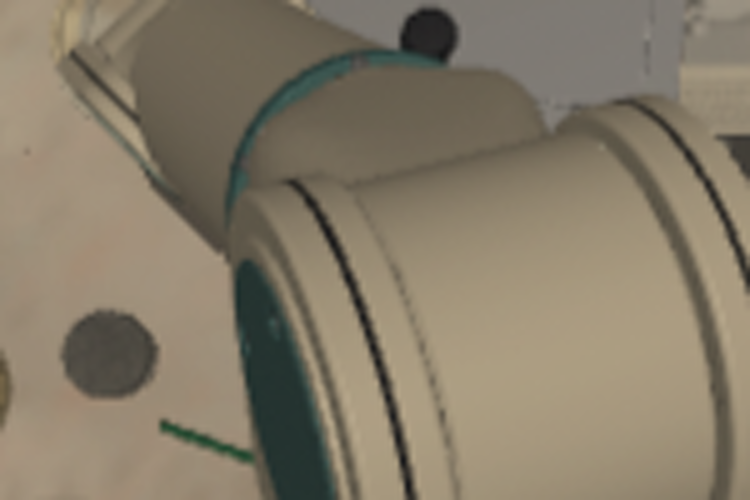

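>>> arm_command(rot=[[0, 0, 0], [0, 0, 0]], slide=[[3, 0, 0], [1, 0, 0]], gripper=[45, 45])

```text
clock: 4.8
eef_pos: [531.5, 113.5, 52.2]
tool_rot: [-3.133, 0.001, -1.678]
force: [-3.8, 0.7, 3.5]
width: 52.6
```

>>> arm_command(rot=[[0, 0, 0], [0, 0, 0], [0, 0, 0], [0, 0, 0], [0, 0, 0]], slide=[[0, 0, 0], [0, 0, 0], [0, 0, 15], [-10, -10, 25], [-25, -30, 25]], gripper=[65, 65, 65, 65, 65])

```text
clock: 5.22
eef_pos: [503.1, 81.6, 114.8]
tool_rot: [-3.128, 0.01, -1.671]
force: [1.2, -0.4, 1.1]
width: 64.8
```

```bash
python3 - <<'E'
from h import *
s=telemetry.read_state(); print(s['eef_pos'],s['tool_rot'],s['qpos'].round(3),s['width'],s['force'])
im,d=snap('scene','8'); crop(im,200,140,360,270,5,'pics/s8.png')
for n in ['scene']:
    P=cloud(n,d)
    q=P[(abs(P[...,2]-82)<5)&(abs(P[...,0]-520)<45)&(abs(P[...,1]-118)<40)]
    print(cv2.minEnclosingCircle(q[:,:2].astype(np.float32)),q.mean(0),len(q))
E
```

```text
[503.06437422  81.57135111 114.75076608] [-3.12764219  0.0100472  -1.67100261] [ 0.099  0.637 -0.463  2.02   0.5    0.578 -2.378] 64.83139547439404 [ 1.19027804 -0.37587142  1.07264738]
((525.89404296875, 117.74698638916016), 28.120227813720703) [524.96795105 118.03497398  81.28273014] 226
```

View pics/s8.png

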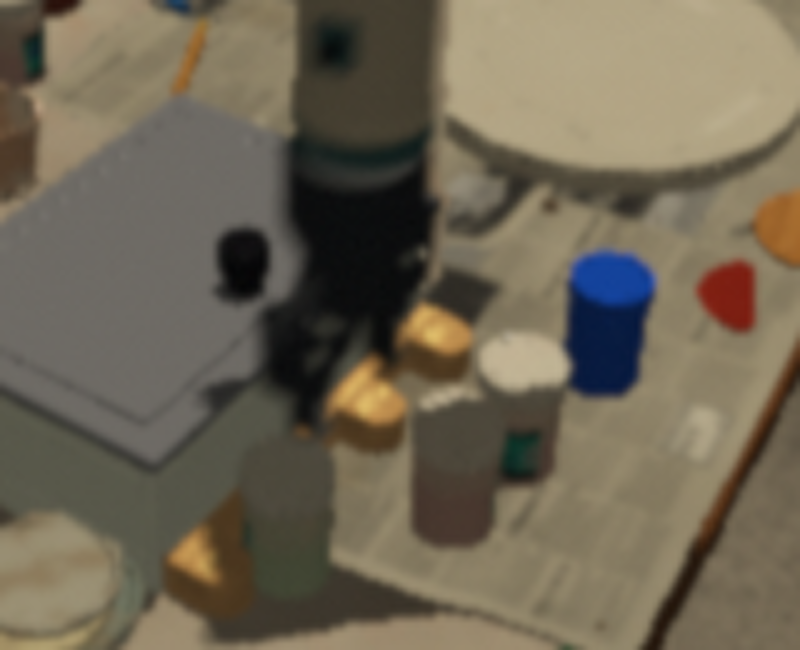

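>>> arm_command(rot=[[0, 0, 6.8], [0, 0, 6.8], [0, 0, 6.8], [0, 0, 6.8], [0, 0, 6.8]], slide=[[-10, -10, 3], [-10, -10, 2], [-10, -10, 0], [-10, -10, 0], [-6, -7, 0]], gripper=[68, 68, 68, 68, 68])

```text
clock: 5.68
eef_pos: [454.7, 20.6, 126.2]
tool_rot: [-3.118, -0.005, -1.064]
force: [0.9, -0.6, -0.7]
width: 68.1
```

>>> arm_command(rot=[[0, 0, 6.8], [0, 0, 4], [0, 0, 0]], slide=[[0, 0, 0], [0, 0, 0], [0, 0, 0]], gripper=[68, 68, 68])

```text
clock: 5.93
eef_pos: [454.9, 16.7, 126.3]
tool_rot: [-3.118, -0.007, -0.867]
force: [-0.6, -0.4, -0.5]
width: 68.2
```

```bash
python3 - <<'E'
from h import *
s=telemetry.read_state(); print(s['eef_pos'],s['tool_rot'],s['qpos'].round(4),s['width'],s['force'])
E
```

```text
[454.88260258  16.73252355 126.32152678] [-3.11763221 -0.00748549 -0.86748694] [ 0.389   0.6106 -0.7013  2.1543  0.7146  0.5918 -1.6979] 68.19059185567764 [-0.62060076 -0.38138724 -0.51014865]
```

>>> arm_command(rot=[[0, 0, 0], [0, 0, 0], [0, 0, 0]], slide=[[2, 18, -15], [0, 0, -10], [0, 0, -10]], gripper=[68, 68, 68])

```text
clock: 6.18
eef_pos: [461.1, 34.0, 92.0]
tool_rot: [-3.11, -0.011, -0.88]
force: [-0.0, -0.1, 0.3]
width: 67.9
```

>>> arm_command(rot=[[-1.1, 1.4, 0], [0, 0, 0], [0, 0, 0], [0, 0, 0]], slide=[[-4, 1, -10], [-3, 0, -15], [-2, 0, -12], [0, 0, 0]], gripper=[68, 68, 68, 68])

```text
clock: 6.52
eef_pos: [454.9, 36.1, 52.5]
tool_rot: [-3.139, -0.012, -0.889]
force: [-0.1, 0.2, 0.2]
width: 68.2
```

```bash
python3 - <<'E'
from h import *
s=telemetry.read_state(); print(s['eef_pos'],s['tool_rot'],s['qpos'].round(4),s['width'],s['force'])
im,d=snap('scene','9'); crop(im,220,150,360,260,5,'pics/s9.png')
E
```

```text
[454.90695019  36.05219858  52.46188687] [-3.13857552 -0.01248787 -0.88942924] [ 0.1951  0.7275 -0.5062  2.1858  0.8959  0.4386 -1.9308] 68.15664135630725 [-0.10914169  0.23872707  0.1513569 ]
```

View pics/s9.png

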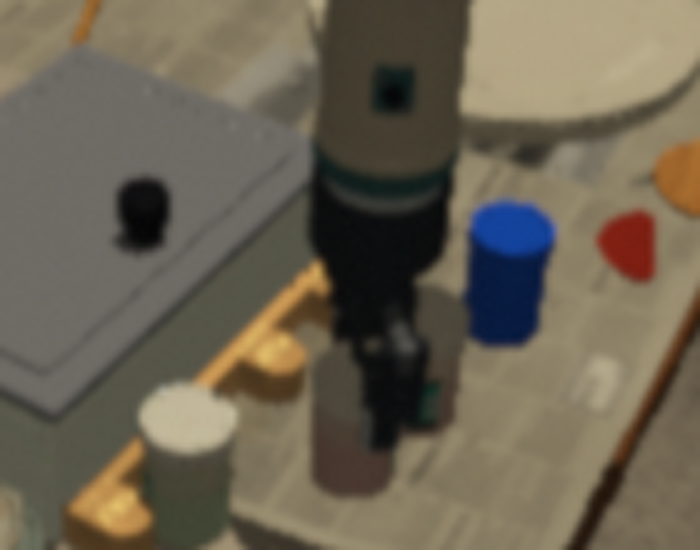

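>>> arm_command(rot=[[0, 0, 0], [0, 0, 0], [0, 0, 0], [0, 0, 0], [0, 0, 0]], slide=[[0, 0, 0], [0, 0, 0], [0, 0, 0], [0, 0, 0], [0, 0, 0]], gripper=[60, 55, 50, 45, 45])

```text
clock: 6.98
eef_pos: [458.2, 36.4, 55.7]
tool_rot: [-3.133, -0.016, -0.893]
force: [0.6, -0.5, -0.8]
width: 52.7
```

>>> arm_command(rot=[[0, 0, 0], [0, 0, -6.5], [0, 0, -6.5], [0, 0, -6.5], [0, 0, -6.5]], slide=[[12, 3, 0], [12, 1, 0], [4, 0, 0], [2, 0, 0], [2, 0, 0]], gripper=[45, 45, 45, 45, 45])

```text
clock: 7.4
eef_pos: [490.9, 39.4, 56.5]
tool_rot: [-3.133, -0.014, -1.367]
force: [0.7, -0.5, -1.3]
width: 52.6
```

>>> arm_command(rot=[[0, 0, -6.5], [0, 0, -6.5], [0, 0, -3], [0, 0, 0]], slide=[[0, 0, 0], [0, 0, 0], [0, 0, 0], [0, 0, 0]], gripper=[45, 45, 45, 45])

```text
clock: 7.73
eef_pos: [492.2, 39.2, 57.2]
tool_rot: [-3.131, -0.013, -1.667]
force: [-0.1, 0.5, -0.4]
width: 52.6
```

```bash
python3 - <<'E'
from h import *
s=telemetry.read_state(); print(s['eef_pos'],s['tool_rot'],s['qpos'].round(4),s['width'],s['force'])
im,d=snap('scene','10'); crop(im,220,150,360,260,5,'pics/s10.png')
E
```

```text
[492.21973262  39.1741635   57.23641017] [-3.13059533 -0.01286939 -1.66712929] [ 0.092   0.7168 -0.3555  2.0873  0.6168  0.4347 -2.4179] 52.626804946632106 [-0.10549808  0.47529901 -0.42072327]
```

View pics/s10.png

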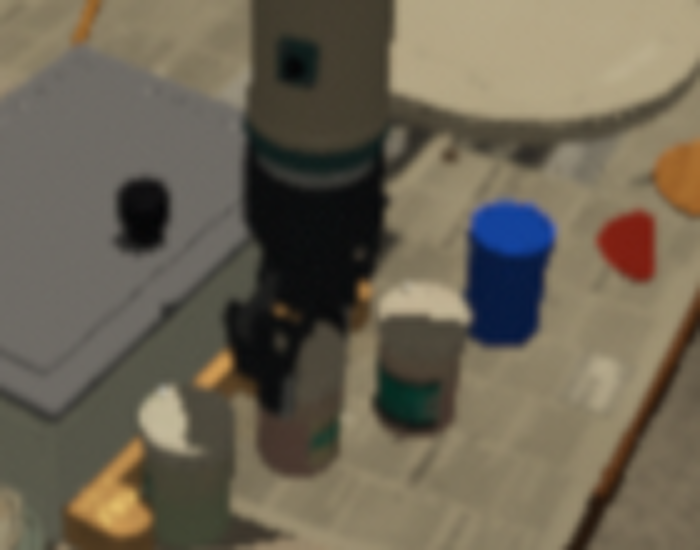

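>>> arm_command(rot=[[0, 0, -0.5], [0, 0, 0], [0, 0, 0]], slide=[[9, -2, -1], [8, -1.5, -1], [3, -0.5, -1]], gripper=[45, 45, 45])

```text
clock: 8.03
eef_pos: [513.0, 35.2, 54.5]
tool_rot: [-3.131, -0.012, -1.67]
force: [-6.3, -0.2, 19.9]
width: 52.8
```

>>> arm_command(rot=[[0, 0, 0], [0, 0, 0]], slide=[[3, 0, 0], [2, 0, 0]], gripper=[45, 45])

```text
clock: 8.2
eef_pos: [514.8, 35.2, 55.0]
tool_rot: [-3.139, -0.014, -1.67]
force: [-8.0, 0.7, 7.6]
width: 52.4
```

>>> arm_command(rot=[[0, 0, 0], [0, 0, 0], [0, 0, 0]], slide=[[3, 0, 0.5], [3, 0, 0], [0, 0, 0]], gripper=[45, 45, 45])

```text
clock: 8.45
eef_pos: [517.1, 36.6, 54.9]
tool_rot: [3.135, -0.014, -1.669]
force: [-2.4, -0.2, 3.0]
width: 52.6
```

>>> arm_command(rot=[[0, 0, 0], [0, 0, 0], [0, 0, 0], [0, 0, 0], [0, 0, 0]], slide=[[0, 0, 0], [0, 0, 0], [0, 0, 15], [-10, -10, 25], [-25, -30, 25]], gripper=[63, 63, 63, 63, 63])

```text
clock: 8.87
eef_pos: [489.3, 2.3, 117.0]
tool_rot: [3.14, -0.007, -1.661]
force: [1.5, -1.1, 0.3]
width: 63.2
```

```bash
python3 - <<'E'
from h import *
s=telemetry.read_state(); print(s['eef_pos'],s['tool_rot'],s['qpos'].round(3),s['width'],s['force'])
im,d=snap('scene','11'); crop(im,220,150,360,260,5,'pics/s11.png')
P=cloud('scene',d)
for c in((525.5,118),(516.8,38.5),(448,-25)):
    q=P[(abs(P[...,2]-82)<5)&(np.hypot(P[...,0]-c[0],P[...,1]-c[1])<38)]
    print(cv2.minEnclosingCircle(q[:,:2].astype(np.float32)),q.mean(0),len(q))
E
```

```text
[489.31013173   2.30255614 116.97668289] [ 3.14016454 -0.00719396 -1.66099985] [ 0.261  0.623 -0.483  2.054  0.524  0.588 -2.251] 63.15793420939848 [ 1.45785076 -1.05531366  0.29009816]
((525.1021728515625, 116.92219543457031), 28.530475616455078) [524.47141767 118.27096197  81.2883911 ] 231
((515.0010986328125, 37.08406448364258), 27.603731155395508) [514.45711194  38.28050988  81.47952555] 195
((446.20550537109375, -26.439735412597656), 27.9522762298584) [445.58481064 -24.60550218  81.96839316] 197
```

View pics/s11.png

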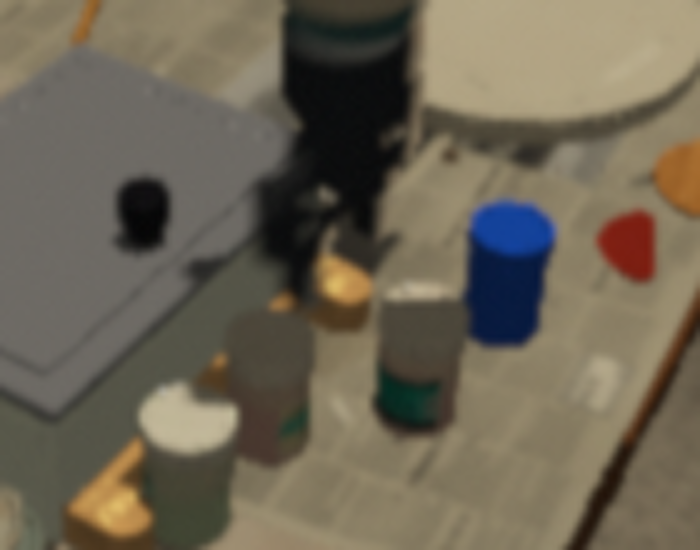

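>>> arm_command(rot=[[0, 0, -1], [0, 0, 0], [0, 0, 0], [0, 0, 0]], slide=[[-15, -12, 0], [-15, -12, 0], [-12, -7, 0], [0, 0, -5]], gripper=[70, 70, 70, 70])

```text
clock: 9.25
eef_pos: [442.0, -46.5, 117.7]
tool_rot: [-3.138, -0.021, -1.697]
force: [0.2, 0.5, 0.2]
width: 70.3
```

```bash
python3 - <<'E'
from h import *
s=telemetry.read_state(); print(s['eef_pos'],s['tool_rot'],s['qpos'].round(4),s['width'],s['force'])
E
```

```text
[442.00880253 -46.46895669 117.73512246] [-3.13773383 -0.02137242 -1.697113  ] [ 0.341   0.5704 -0.4518  2.1745  0.5544  0.5095 -2.2394] 70.2502240430878 [0.20100092 0.4621613  0.21654727]
```

>>> arm_command(rot=[[1.2, 0, 1], [0, 0, 0], [0, 0, 0]], slide=[[2, 17, -8], [0, 0, -10], [0, 0, 0]], gripper=[70, 70, 70])

```text
clock: 9.5
eef_pos: [447.3, -28.0, 98.3]
tool_rot: [-3.136, 0.003, -1.68]
force: [-0.7, -0.5, 0.0]
width: 70.3
```

>>> arm_command(rot=[[0, 0, 0], [0, 0, 0], [0, 0, 0], [0, 0, 0]], slide=[[-3, -1, -15], [-2, 0, -16], [-2, 0, -14], [0, 0, 0]], gripper=[70, 70, 70, 70])

```text
clock: 9.83
eef_pos: [446.2, -22.7, 50.8]
tool_rot: [-3.13, 0.01, -1.673]
force: [-0.7, 0.7, -0.1]
width: 69.8
```

```bash
python3 - <<'E'
from h import *
s=telemetry.read_state(); print(s['eef_pos'],s['tool_rot'],s['qpos'].round(4),s['width'],s['force'])
im,d=snap('scene','12'); crop(im,240,130,380,240,5,'pics/s12.png')
E
```

```text
[446.2484135  -22.67745475  50.77323496] [-3.12964679  0.00975024 -1.67291224] [ 0.2107  0.6932 -0.3147  2.2175  0.6789  0.3073 -2.3607] 69.77041500222485 [-0.66195359  0.72973807 -0.11680001]
```

View pics/s12.png

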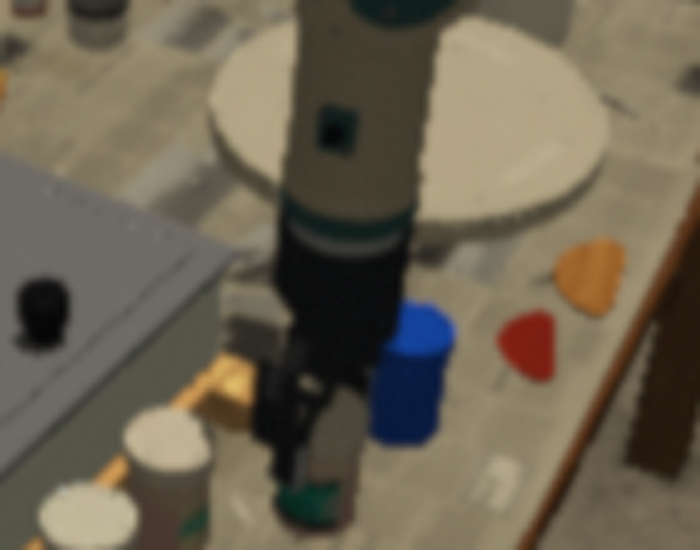

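>>> arm_command(rot=[[0, 0, 0], [0, 0, 0], [0, 0, 0], [0, 0, 0], [0, 0, 0]], slide=[[0, -6, 1], [0, 0, 0], [0, 0, 0], [0, 0, 0], [0, 0, 0]], gripper=[70, 60, 52, 45, 45])

```text
clock: 10.3
eef_pos: [450.8, -27.0, 55.0]
tool_rot: [-3.123, 0.013, -1.671]
force: [-0.6, 0.4, -0.8]
width: 52.7
```

>>> arm_command(rot=[[0, 0, 0]], slide=[[0, 0, 0]], gripper=[45])

```text
clock: 10.38
eef_pos: [451.1, -27.2, 55.3]
tool_rot: [-3.122, 0.013, -1.671]
force: [-0.2, 0.8, -0.8]
width: 52.7
```

>>> arm_command(rot=[[0, 0, -0.3], [0, 0, -0.3], [0, 0, 0], [0, 0, 0]], slide=[[13, -6, 0], [13, -6, 0], [10, -3, 0], [4, 0, 0]], gripper=[45, 45, 45, 45])

```text
clock: 10.72
eef_pos: [490.4, -43.2, 56.0]
tool_rot: [-3.124, 0.012, -1.681]
force: [0.4, -0.5, -1.7]
width: 52.9
```

```bash
python3 - <<'E'
from h import *
s=telemetry.read_state(); print(s['eef_pos'],s['tool_rot'],s['qpos'].round(4),s['width'],s['force'])
im,d=snap('scene','13'); crop(im,240,130,380,240,5,'pics/s13.png')
E
```

```text
[490.3896073  -43.15185887  56.03336078] [-3.12411431  0.01171352 -1.68117817] [ 0.3001  0.7209 -0.3894  2.0995  0.6399  0.4156 -2.2733] 52.899788873551145 [ 0.41415474 -0.50393322 -1.7241941 ]
```

View pics/s13.png

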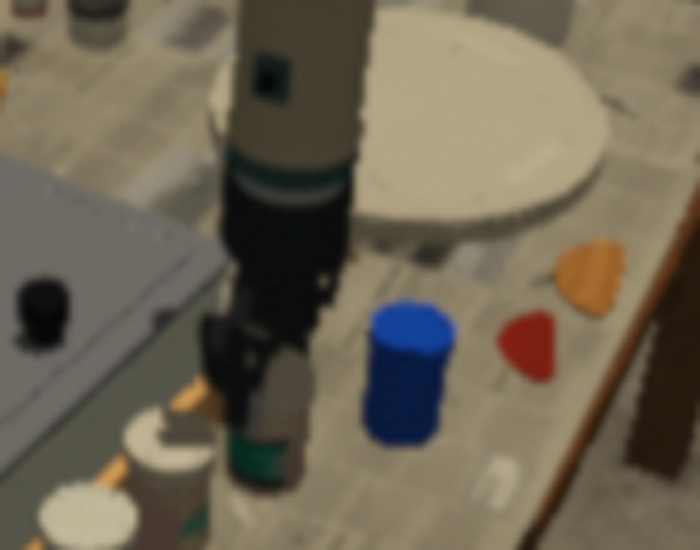

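>>> arm_command(rot=[[0, 0, 0], [0, 0, 0], [0, 0, 0]], slide=[[9, -1, -1], [5, -0.5, -1], [2, 0, 0]], gripper=[45, 45, 45])

```text
clock: 11.02
eef_pos: [504.5, -44.3, 54.1]
tool_rot: [-3.127, 0.011, -1.681]
force: [-3.4, -1.5, 7.5]
width: 52.7
```

>>> arm_command(rot=[[0, 0, 0], [0, 0, 0]], slide=[[3, 0, 0], [2, 0, 0]], gripper=[45, 45])

```text
clock: 11.18
eef_pos: [506.2, -44.1, 54.4]
tool_rot: [-3.132, 0.008, -1.68]
force: [0.7, 0.9, -1.6]
width: 52.6
```

>>> arm_command(rot=[[0, 0, 0], [0, 0, 0], [0, 0, 0]], slide=[[4, 0, 0], [3, 0, 0], [2, 0, 0]], gripper=[45, 45, 45])

```text
clock: 11.43
eef_pos: [512.1, -43.5, 54.4]
tool_rot: [-3.138, 0.007, -1.679]
force: [-6.0, -0.4, 10.1]
width: 52.8
```

>>> arm_command(rot=[[0, 0, 0], [0, 0, 0]], slide=[[3, 0, 0], [1, 0, 0]], gripper=[45, 45])

```text
clock: 11.6
eef_pos: [512.4, -43.3, 54.6]
tool_rot: [3.138, 0.004, -1.679]
force: [-2.0, 1.2, -1.3]
width: 52.6
```

>>> arm_command(rot=[[0, 0, 0], [0, 0, 0], [0, 0, 0], [0, 0, 0], [0, 0, 0]], slide=[[0, 0, 0], [0, 0, 0], [0, 0, 15], [0, 0, 35], [-10, -20, 35]], gripper=[65, 65, 65, 65, 65])

```text
clock: 12.02
eef_pos: [502.2, -58.3, 136.6]
tool_rot: [3.132, 0.009, -1.671]
force: [1.5, -1.0, 0.8]
width: 64.9
```

>>> arm_command(rot=[[0, 0, 0], [0, 0, 0], [0, 0, 0], [0, 0, 0], [0, 0, 0]], slide=[[-10, -30, 30], [-10, -38, 15], [-5, -40, 0], [0, -40, 0], [0, -40, 0]], gripper=[65, 65, 65, 65, 65])

```text
clock: 12.43
eef_pos: [482.0, -246.7, 193.0]
tool_rot: [-3.132, 0.008, -1.655]
force: [1.3, -0.3, -0.3]
width: 64.9
```

```bash
python3 - <<'E'
from h import *
s=telemetry.read_state(); print(s['eef_pos'],s['tool_rot'],s['qpos'].round(3),s['width'],s['force'])
for n in('scene','top'):
    im,d=snap(n,'14'); crop(im,*((200,140,350,260) if n=='scene' else (140,110,310,270)),4.5,f'pics/{n}14.png')
    P=cloud(n,d); b=3.7 if n=='scene' else 0
    for c in((525.5,114.4),(516.8,34.9),(508.1,-44.6)):
        q=P[(abs(P[...,2]-82)<5)&(np.hypot(P[...,0]-c[0],P[...,1]-c[1]-b)<38)]
        if len(q): print(n,cv2.minEnclosingCircle(q[:,:2].astype(np.float32)),q.mean(0),len(q))
E
```

```text
[ 481.98509331 -246.72862955  192.95212423] [-3.13209682  0.00818888 -1.65458823] [ 0.843  0.586 -0.631  1.857  0.442  0.834 -1.663] 64.8610796297923 [ 1.32784278 -0.27423302 -0.27392059]
scene ((525.2518310546875, 117.60889434814453), 27.884788513183594) [524.83998957 118.32230445  81.2387088 ] 229
scene ((515.5266723632812, 37.98571014404297), 27.699857711791992) [514.38783942  38.7554832   81.23996539] 201
scene ((505.4736022949219, -42.66622543334961), 28.229501724243164) [504.79489215 -40.55456253  81.85455163] 180
top ((524.78857421875, 114.36812591552734), 27.59784698486328) [524.38590649 114.1678864   82.37515751] 263
top ((513.5830688476562, 34.4476203918457), 27.182769775390625) [513.36007789  34.19286944  82.43827347] 261
top ((504.80694580078125, -45.11982727050781), 27.10390853881836) [504.61496495 -45.1357449   82.9040182 ] 263
```

View pics/scene14.png

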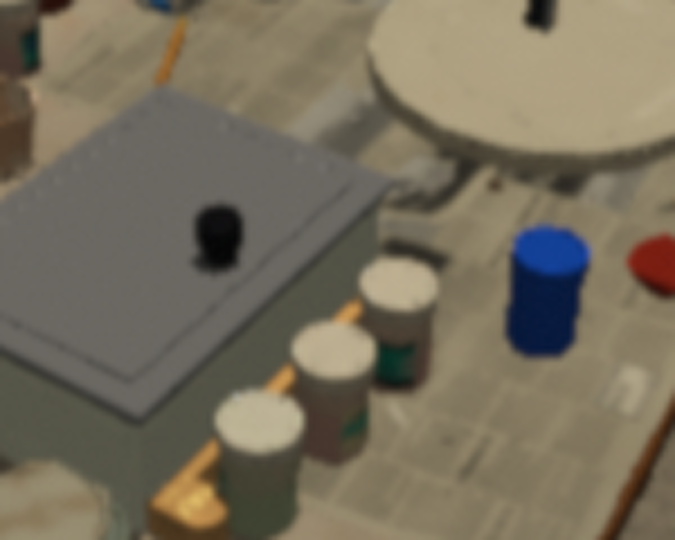

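View pics/top14.png

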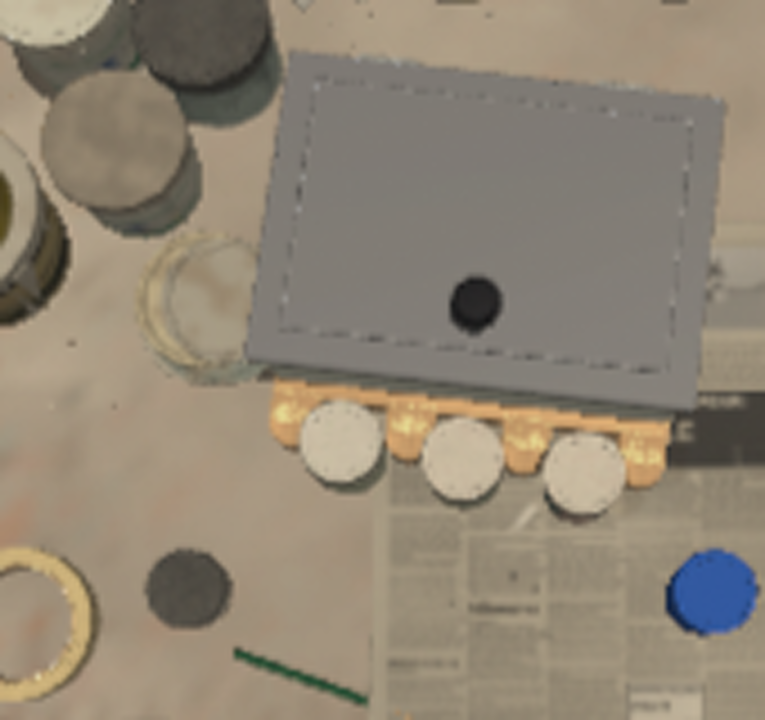

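```bash
python3 - <<'E'
from h import *
th=np.deg2rad(-6.27); ex=np.array([np.cos(th),np.sin(th)]); ey=np.array([-np.sin(th),np.cos(th)]); c=np.array([663.4,18.8])
for n,b in(('top',0),('scene',3.7)):
    z=np.load(f'pics/{n}0.npz'); P=cloud(n,z['d'])
    bx=(P[...,:2]-c-[0,b])@ex; by=(P[...,:2]-c-[0,b])@ey
    m=(abs(P[...,2]-30)<5)&(bx<-100)&(bx>-165)&(abs(by)<150)
    for y in(-120,-40,40,120):
        s=m&(abs(by-y)<30); 
        t=s&(bx<-122)
        print(n,y,len(bx[s]),'tip',np.sort(bx[s])[:3].round(1),'y of tooth',by[t].min().round(1),by[t].max().round(1), by[t].mean().round(1))
    z=np.load(f'pics/{n}14.npz'); P=cloud(n,z['d'])
    for cc in((525.5,114.4),(516.8,34.9),(508.1,-44.6)):
        q=P[(abs(P[...,2]-82)<4)&(np.hypot(P[...,0]-cc[0],P[...,1]-cc[1]-b)<38)][:,:2]-c-[0,b]
        e=np.c_[q@ex,q@ey]; print(n,'jar',e.min(0).round(1),e.max(0).round(1),((e.min(0)+e.max(0))/2).round(1),e.mean(0).round(1))
    # lid front edge
    z=np.load(f'pics/{n}14.npz'); P=cloud(n,z['d']); bx=(P[...,:2]-c-[0,b])@ex; by=(P[...,:2]-c-[0,b])@ey
    l=(abs(P[...,2]-115)<3)&(abs(by)<160)&(abs(bx)<130)
    print(n,'lid',[(np.sort(bx[l&(abs(by-y)<10)])[:2].round(1),np.sort(bx[l&(abs(by-y)<10)])[-2:].round(1)) for y in(-110,-50,50,110)], np.sort(by[l])[[3,-3]])
E
```

```text
top -120 173 tip [-148.7 -148.7 -147.8] y of tooth -135.9 -103.6 -119.6
top -40 193 tip [-148.7 -148.5 -146.5] y of tooth -55.7 -23.4 -39.9
top 40 195 tip [-148.7 -148.4 -148.1] y of tooth 22.7 54.8 38.9
top 120 184 tip [-148.6 -147.9 -147.5] y of tooth 103.6 135.9 119.5
top jar [-175.    53.1] [-121.7  105.3] [-148.3   79.2] [-149.    79.5]
top jar [-176.1  -27.2] [-124.3   25. ] [-150.2   -1.1] [-150.7   -1.2]
top jar [-177.7 -106.5] [-123.7  -55.3] [-150.7  -80.9] [-150.8  -81. ]
top lid [(array([-108.3, -107.9]), array([101.8, 103.3])), (array([-106.5, -106.5]), array([101.9, 102.9])), (array([-107.8, -107.3]), array([101.7, 102.1])), (array([-108.2, -108. ]), array([101. , 101.8]))] [-145.84682356  145.24820251]
scene -120 122 tip [-147.9 -147.  -146. ] y of tooth -135.5 -102.2 -118.2
scene -40 151 tip [-147.4 -146.9 -145.7] y of tooth -58.6 -22.4 -39.3
scene 40 171 tip [-147.2 -145.9 -145.2] y of tooth 21.3 55.7 40.4
scene 120 179 tip [-148.6 -148.  -148. ] y of tooth 102.6 135.9 120.1
scene jar [-174.2   53.1] [-120.2  106.5] [-147.2   79.8] [-148.2   80.2]
scene jar [-175.8  -28. ] [-122.2   25.2] [-149.    -1.4] [-149.8   -0.8]
scene jar [-176.4 -110.1] [-124.2  -54.5] [-150.3  -82.3] [-150.7  -80.8]
scene lid [(array([-106., -104.]), array([100.1, 101.3])), (array([-106.7, -105.8]), array([102.4, 103.8])), (array([-106.6, -106. ]), array([101.7, 101.7])), (array([-107.5, -106.3]), array([102.7, 103.4]))] [-146.07160087  146.06561418]
```

>>> arm_command(rot=[[0, 0, 0], [0, 0, -1], [0, 0, -0.5], [0, 0, 0], [0, 0, 0]], slide=[[5, 40, 0], [7, 40, -10], [7, 40, -10], [5, 38, -10], [3, 25, -10]], gripper=[68, 68, 68, 68, 68])

```text
clock: 12.95
eef_pos: [509.8, -80.0, 151.1]
tool_rot: [-3.123, -0.0, -1.727]
force: [-0.6, 0.4, 0.6]
width: 68.2
```

>>> arm_command(rot=[[0, 0, 0], [0, 0, 0]], slide=[[0, 0, -10], [0, 0, 0]], gripper=[68, 68])

```text
clock: 13.12
eef_pos: [510.9, -71.0, 140.0]
tool_rot: [-3.122, 0.004, -1.715]
force: [0.2, -0.8, 0.3]
width: 68.0
```

>>> arm_command(rot=[[0, 0, 1], [0, 0, 1], [0, 0, 0], [0, 0, 0]], slide=[[-1, 14, -15], [-1, 10, -15], [0, 0, 0], [0, 0, 0]], gripper=[68, 68, 68, 68])

```text
clock: 13.45
eef_pos: [511.2, -47.2, 110.5]
tool_rot: [-3.118, 0.004, -1.68]
force: [-0.9, -0.4, 1.0]
width: 68.1
```

>>> arm_command(rot=[[0, 1, 0], [0, 0, 0], [0, 0, 0], [0, 0, 0], [0, 0, 0]], slide=[[-3, 3, -14], [-2, 0, -14], [-2, 0, -14], [-2, 0, -10], [0, 0, 0]], gripper=[68, 68, 68, 68, 68])

```text
clock: 13.87
eef_pos: [506.8, -51.3, 61.8]
tool_rot: [-3.126, -0.001, -1.691]
force: [-1.1, 0.2, -0.0]
width: 68.1
```

```bash
python3 - <<'E'
from h import *
s=telemetry.read_state(); print(s['eef_pos'],s['tool_rot'],s['qpos'].round(4),s['width'],s['force'])
im,d=snap('scene','15'); crop(im,240,130,380,240,5,'pics/s15.png')
E
```

```text
[506.83749172 -51.29929536  61.78095095] [-3.12553898e+00 -1.38769331e-03 -1.69144367e+00] [ 0.3184  0.7268 -0.4122  2.0498  0.6321  0.4733 -2.2621] 68.12593455144491 [-1.14896672  0.21834236 -0.04779943]
```

View pics/s15.png

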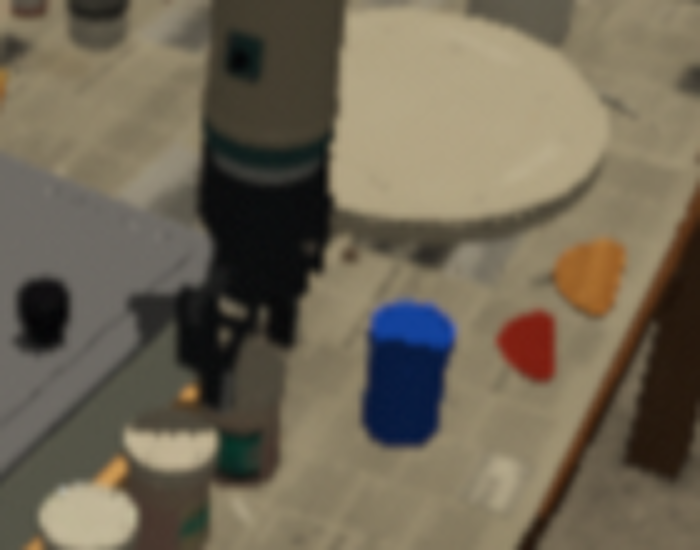

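>>> arm_command(rot=[[0, 0, 0], [0, 0, 0], [0, 0, 0]], slide=[[0, 7, -3], [0, 0, -5], [0, 0, 0]], gripper=[68, 68, 68])

```text
clock: 14.17
eef_pos: [510.2, -45.7, 56.7]
tool_rot: [-3.119, -0.001, -1.696]
force: [0.1, -0.3, -0.7]
width: 68.0
```

>>> arm_command(rot=[[0, 0, 0.5], [0, 0, 0], [0, 0, 0], [0, 0, 0], [0, 0, 0]], slide=[[-2, 2, -3], [0, 0, 0], [0, 0, 0], [0, 0, 0], [0, 0, 0]], gripper=[60, 52, 45, 45, 45])

```text
clock: 14.58
eef_pos: [508.9, -43.4, 54.5]
tool_rot: [-3.117, -0.001, -1.686]
force: [-0.4, 0.2, -0.6]
width: 52.5
```

>>> arm_command(rot=[[0, 0, 0], [0, 0, 0], [0, 0, 0]], slide=[[2, 0.5, 0], [3, 0.5, 0], [3, 0, 0]], gripper=[45, 45, 45])

```text
clock: 14.83
eef_pos: [512.9, -43.4, 54.9]
tool_rot: [-3.124, -0.006, -1.686]
force: [-2.7, 0.5, 0.7]
width: 52.6
```

>>> arm_command(rot=[[0, 0, 0], [0, 0, 0], [0, 0, 0]], slide=[[3, 0.3, 0], [3, 0, 0], [0, 0, 0]], gripper=[45, 45, 45])

```text
clock: 15.08
eef_pos: [512.7, -43.2, 54.9]
tool_rot: [-3.136, -0.01, -1.686]
force: [-0.8, 0.1, -1.0]
width: 53.0
```

>>> arm_command(rot=[[0, 0, 0], [0, 0, 0], [0, 0, 0], [0, 0, 0], [0, 0, 0]], slide=[[0, 0, 0], [0, 0, 0], [0, 0, 15], [0, 0, 25], [0, 0, 10]], gripper=[65, 65, 65, 65, 65])

```text
clock: 15.5
eef_pos: [514.1, -42.7, 104.2]
tool_rot: [-3.137, -0.008, -1.685]
force: [0.2, -0.1, 0.8]
width: 64.8
```

```bash
cat > jars.py <<'E'
from h import *
th=np.deg2rad(-6.27); ex=np.array([np.cos(th),np.sin(th)]); ey=np.array([-np.sin(th),np.cos(th)]); c=np.array([663.4,18.8])
def jars(n,d):
    b=3.7 if n=='scene' else 0; P=cloud(n,d)
    for cc in((525.5,114.4),(516.8,34.9),(508.1,-44.6)):
        q=P[(abs(P[...,2]-82)<4)&(np.hypot(P[...,0]-cc[0],P[...,1]-cc[1]-b)<38)][:,:2]-c-[0,b]
        if len(q)<50: print(n,'few',len(q)); continue
        e=np.c_[q@ex,q@ey]; print(n,'jar',((e.min(0)+e.max(0))/2).round(1),e.mean(0).round(1),len(q))
E
python3 - <<'E'
from jars import *
s=telemetry.read_state(); print(s['eef_pos'],s['tool_rot'],s['qpos'].round(4),s['width'],s['force'])
im,d=snap('scene','16'); crop(im,200,130,340,240,5,'pics/s16.png'); jars('scene',d)
E
```

```text
[514.14585119 -42.65445417 104.24703021] [-3.13656876 -0.00792389 -1.68527907] [ 0.3472  0.6712 -0.4886  1.999   0.559   0.6017 -2.2074] 64.82567012170678 [ 0.22626677 -0.12346737  0.81608724]
scene jar [-148.3   79.1] [-148.2   79.9] 224
scene jar [-149.8   -1.1] [-149.4   -0.8] 193
scene jar [-150.   -80.5] [-150.6  -79.1] 161
```

View pics/s16.png

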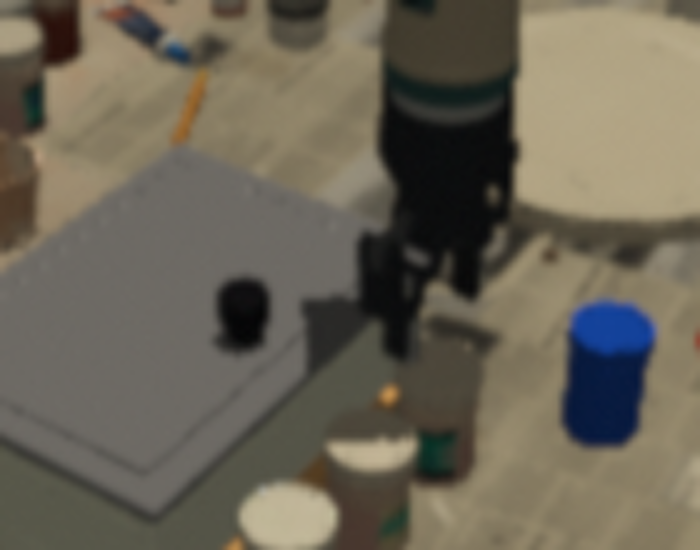

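>>> arm_command(rot=[[0, 0, 0], [0, 0, 0], [0, 0, 0], [0, 0, 0], [0, 0, 0]], slide=[[0, 0, 35], [0, 0, 35], [22, 16, 15], [25, 20, 0], [20, 15, 0]], gripper=[65, 65, 65, 65, 65])

```text
clock: 15.97
eef_pos: [580.3, 2.5, 192.1]
tool_rot: [-3.138, -0.013, -1.696]
force: [0.0, 0.2, -0.0]
width: 65.3
```

```bash
python3 - <<'E'
from jars import *
s=telemetry.read_state(); print(s['eef_pos'],s['tool_rot'],s['qpos'].round(4),s['width'],s['force'])
im,d=snap('scene','17'); crop(im,180,110,340,240,4.5,'pics/s17.png'); jars('scene',d)
im,d=snap('top','17'); crop(im,180,110,310,240,4.5,'pics/t17.png'); jars('top',d)
E
```

```text
[580.28539152   2.53235463 192.08319461] [-3.1377944  -0.01275063 -1.69610875] [ 0.3021  0.6294 -0.5754  1.751   0.4419  0.8922 -2.1656] 65.2592146398653 [ 0.02456195  0.18467351 -0.00911254]
scene jar [-147.3   78.9] [-147.7   79.6] 222
scene jar [-149.4   -1.1] [-149.6   -0.5] 194
scene jar [-147.1  -81.2] [-147.8  -79.3] 177
top jar [-148.5   80.1] [-148.6   79.4] 249
top jar [-150.5   -0.9] [-150.9   -0.9] 255
top jar [-150.8  -77. ] [-154.9  -73.6] 152
```

View pics/s17.png

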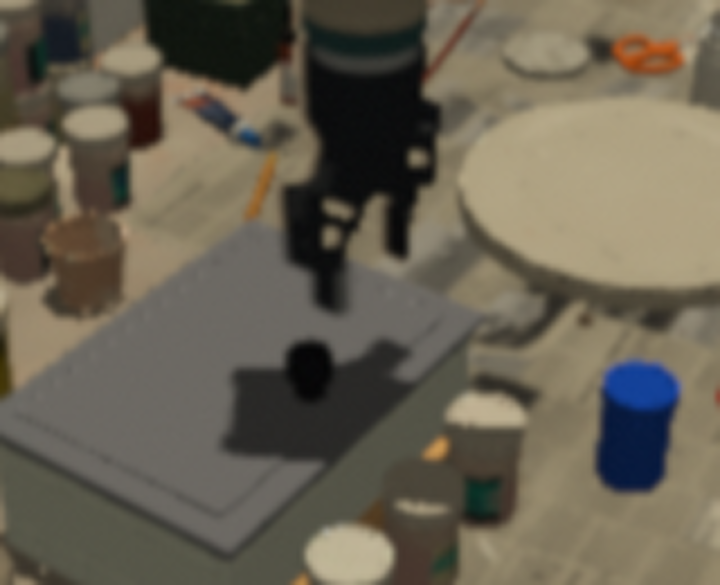

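>>> arm_command(rot=[[0, 0, 0.8], [0, 0, 0], [0, 0, 0], [0, 0, 0], [0, 0, 0]], slide=[[-20, 10, 0], [-25, 12, -10], [-14, 8, -35], [-2, 0, -25], [0, 0, 0]], gripper=[66, 66, 66, 66, 66])

```text
clock: 16.48
eef_pos: [519.8, 34.5, 117.9]
tool_rot: [-3.132, -0.009, -1.68]
force: [-1.0, -0.1, -0.1]
width: 66.0
```

>>> arm_command(rot=[[0, 0, 0], [0, 0, 0], [0, 0, 0], [0, 0, 0]], slide=[[-8, 2, -10], [-3, 0, -14], [-2, 0, -10], [0, 0, 0]], gripper=[64, 64, 64, 64])

```text
clock: 16.82
eef_pos: [506.2, 34.3, 82.8]
tool_rot: [-3.133, -0.011, -1.682]
force: [0.6, 0.2, -0.1]
width: 64.0
```

>>> arm_command(rot=[[0, 0, 0], [0, 0, 0], [0, 0, 0], [0, 0, 0]], slide=[[4, 3, -8], [2, 0, -12], [0, 0, -8], [0, 0, 0]], gripper=[64, 64, 64, 64])

```text
clock: 17.15
eef_pos: [516.1, 36.5, 54.6]
tool_rot: [-3.128, -0.01, -1.685]
force: [-0.2, -0.4, 0.4]
width: 63.9
```

```bash
python3 - <<'E'
from jars import *
s=telemetry.read_state(); print(s['eef_pos'],s['tool_rot'],s['qpos'].round(4),s['width'],s['force'])
im,d=snap('scene','18'); crop(im,220,130,360,240,5,'pics/s18.png')
E
```

```text
[516.11599868  36.4741053   54.57966846] [-3.12770938 -0.01031549 -1.68460647] [ 0.1308  0.746  -0.4002  2.0273  0.6405  0.4833 -2.4354] 63.93293794545177 [-0.16383993 -0.35158562  0.40782668]
```

View pics/s18.png

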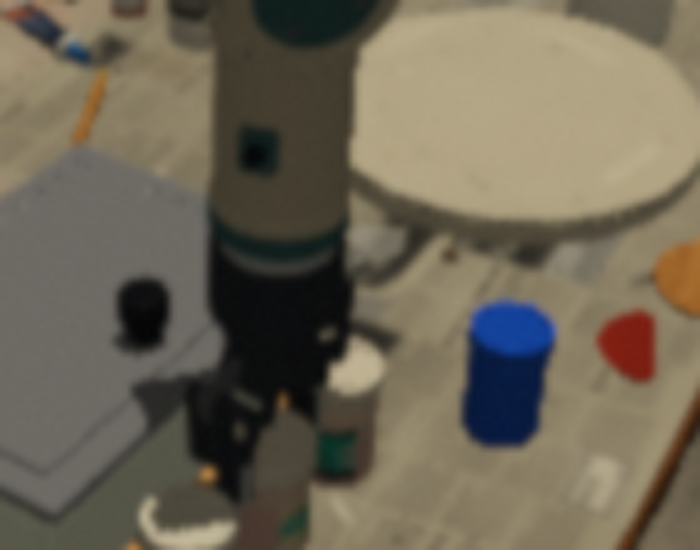

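Straddling jar B. I'll close, push 3–5 mm further in, and release.

>>> arm_command(rot=[[0, 0, 0], [0, 0, 0], [0, 0, 0], [0, 0, 0], [0, 0, 0]], slide=[[-3, 0, -1], [0, 0, 0], [0, 0, 0], [0, 0, 0], [2, 0.3, 0]], gripper=[56, 50, 45, 45, 45])

```text
clock: 17.62
eef_pos: [515.2, 36.7, 54.9]
tool_rot: [-3.126, -0.011, -1.685]
force: [0.6, -0.1, -1.3]
width: 52.8
```

>>> arm_command(rot=[[0, 0, 0], [0, 0, 0], [0, 0, 0]], slide=[[3, 0.3, 0], [3, 0.3, 0], [3, 0, 0]], gripper=[45, 45, 45])

```text
clock: 17.87
eef_pos: [518.5, 36.3, 54.7]
tool_rot: [-3.137, -0.016, -1.685]
force: [-9.4, 1.9, 11.1]
width: 53.0
```

>>> arm_command(rot=[[0, 0, 0], [0, 0, 0], [0, 0, 0], [0, 0, 0], [0, 0, 0]], slide=[[0, 0, 0], [0, 0, 0], [0, 0, 15], [0, 0, 30], [5, 0, 40]], gripper=[64, 64, 64, 64, 64])

```text
clock: 18.28
eef_pos: [520.1, 36.4, 135.9]
tool_rot: [3.134, -0.017, -1.683]
force: [0.3, -0.2, -0.3]
width: 64.0
```

>>> arm_command(rot=[[0, 0, 0], [0, 0, 0], [0, 0, 0], [0, 0, 0], [0, 0, 0]], slide=[[12, -2, 35], [25, -4, 5], [22, -3, 0], [5, 0, 0], [0, 0, 0]], gripper=[64, 64, 64, 64, 64])

```text
clock: 18.7
eef_pos: [594.3, 28.4, 188.5]
tool_rot: [-3.128, -0.011, -1.683]
force: [-0.2, 0.5, -0.5]
width: 64.4
```

```bash
python3 - <<'E'
from jars import *
s=telemetry.read_state(); print(s['eef_pos'],s['tool_rot'],s['qpos'].round(4),s['width'],s['force'])
im,d=snap('scene','19'); crop(im,180,110,340,240,4.5,'pics/s19.png'); jars('scene',d)
im,d=snap('top','19'); crop(im,180,110,310,240,4.5,'pics/t19.png'); jars('top',d)
E
```

```text
[594.30501394  28.44730299 188.48580469] [-3.12796902 -0.01054356 -1.68342943] [ 0.2551  0.6497 -0.5762  1.723   0.4556  0.8944 -2.2   ] 64.36422180000615 [-0.2198962   0.45712475 -0.50018601]
scene jar [-147.7   78.8] [-148.7   80.1] 226
scene jar [-147.    -0.9] [-147.8    0.3] 199
scene jar [-146.9  -80.2] [-147.7  -79.4] 170
top jar [-148.3   80. ] [-148.5   79.6] 258
top jar [-148.6   -0.9] [-148.8   -0.9] 260
top few 32
```

View pics/s19.png

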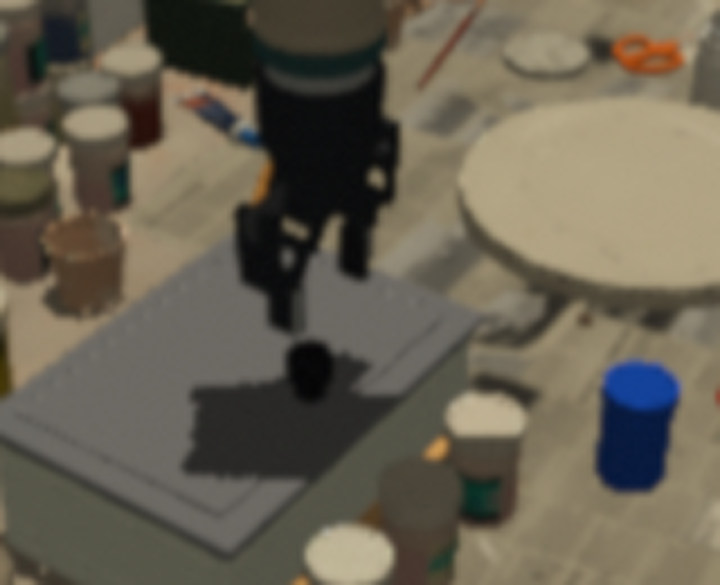

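View pics/t19.png

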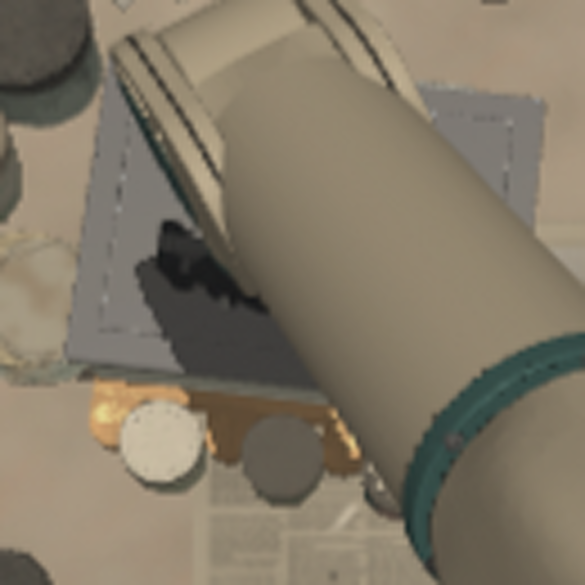

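>>> arm_command(rot=[[0, 0, 0], [0, 0, 0], [0, 0, 0], [0, 0, 0]], slide=[[6, -2, -5], [0, 0, -10], [0, 0, -10], [0, 0, 0]], gripper=[64, 64, 64, 64])

```text
clock: 19.13
eef_pos: [594.2, 26.7, 158.3]
tool_rot: [-3.137, -0.013, -1.68]
force: [-0.1, -0.3, -0.4]
width: 63.9
```

>>> arm_command(rot=[[0, 0, 0], [0, 0, 0], [0, 0, 0], [0, 0, 0]], slide=[[8, -1, -8], [2, 0, -12], [0, 0, -10], [0, 0, 0]], gripper=[64, 64, 64, 64])

```text
clock: 19.47
eef_pos: [603.4, 25.8, 123.2]
tool_rot: [-3.141, -0.014, -1.678]
force: [-0.6, 0.0, -0.1]
width: 63.7
```

```bash
python3 - <<'E'
from jars import *
s=telemetry.read_state(); print(s['eef_pos'],s['tool_rot'],s['qpos'].round(4),s['width'],s['force'])
im,d=snap('scene','20'); crop(im,180,110,340,240,4.5,'pics/s20.png')
E
```

```text
[603.40094366  25.81655861 123.21900893] [-3.14061993 -0.01412891 -1.67844857] [ 0.2238  0.7469 -0.5276  1.7381  0.5166  0.8019 -2.2361] 63.7450344392429 [-0.57018408  0.00311011 -0.07034057]
```

View pics/s20.png

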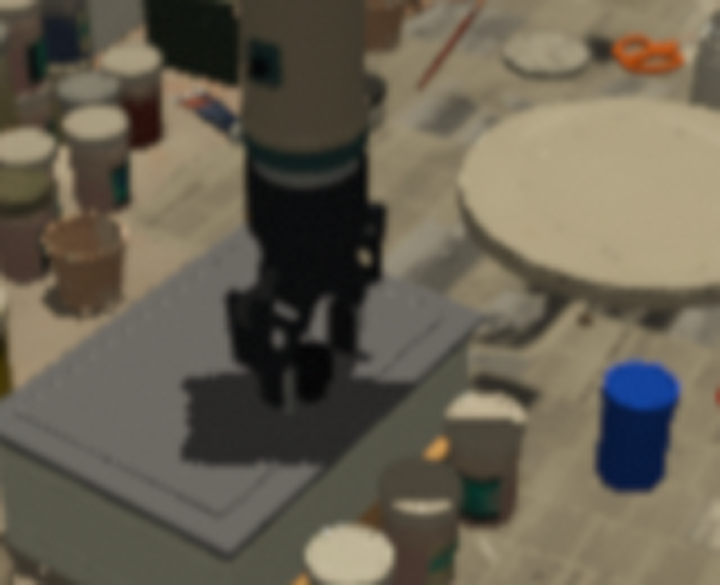

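>>> arm_command(rot=[[0, 0, 0], [0, 0, 0], [0, 0, 0]], slide=[[0, 0, 0], [0, 0, -0.5], [0, 0, -0.5]], gripper=[50, 38, 25])

```text
clock: 19.77
eef_pos: [603.8, 26.2, 123.2]
tool_rot: [-3.14, -0.014, -1.678]
force: [-5.5, 0.1, 12.8]
width: 30.5
```

>>> arm_command(rot=[[0, 0, 0], [0, 0, 0]], slide=[[0, 0, 0], [0, 0, 0]], gripper=[15, 15])

```text
clock: 19.93
eef_pos: [603.8, 26.2, 123.7]
tool_rot: [-3.139, -0.014, -1.678]
force: [0.8, -0.0, -3.1]
width: 29.6
```

>>> arm_command(rot=[[0, 0, 0]], slide=[[0, 0, 2]], gripper=[15])

```text
clock: 20.02
eef_pos: [604.1, 26.1, 125.1]
tool_rot: [-3.139, -0.013, -1.678]
force: [5.6, 0.6, -17.3]
width: 29.6
```

>>> arm_command(rot=[[0, 0, 0]], slide=[[0, 0, 2]], gripper=[15])

```text
clock: 20.1
eef_pos: [604.4, 26.1, 126.0]
tool_rot: [-3.138, -0.013, -1.678]
force: [5.2, 1.5, -15.8]
width: 29.2
```

>>> arm_command(rot=[[0.1, 0.5, 0]], slide=[[0.2, 0, 2]], gripper=[15])

```text
clock: 20.18
eef_pos: [604.5, 26.1, 127.0]
tool_rot: [3.136, -0.011, -1.677]
force: [4.1, 1.3, -15.1]
width: 29.8
```

>>> arm_command(rot=[[0.1, 0.5, 0]], slide=[[0.2, 0, 2]], gripper=[15])

```text
clock: 20.27
eef_pos: [604.5, 26.1, 127.8]
tool_rot: [3.125, -0.01, -1.677]
force: [4.9, 1.9, -13.6]
width: 29.6
```

>>> arm_command(rot=[[0.1, 0.5, 0]], slide=[[0.2, 0, 2]], gripper=[15])

```text
clock: 20.35
eef_pos: [604.7, 26.1, 129.0]
tool_rot: [3.115, -0.009, -1.677]
force: [4.6, 0.9, -10.5]
width: 29.7
```

>>> arm_command(rot=[[0.1, 0.5, 0]], slide=[[0.2, 0, 2]], gripper=[15])

```text
clock: 20.43
eef_pos: [605.0, 26.1, 130.5]
tool_rot: [3.106, -0.008, -1.677]
force: [3.8, 0.2, -10.1]
width: 29.3
```

>>> arm_command(rot=[[0, 0.3, 0]], slide=[[0.2, 0, 1.5]], gripper=[15])

```text
clock: 20.52
eef_pos: [605.3, 26.1, 132.1]
tool_rot: [3.099, -0.008, -1.677]
force: [3.8, 0.5, -11.9]
width: 29.2
```

```bash
cat > lid.py <<'E'
from jars import *
def lid(d):
    P=cloud('scene',d); bx=(P[...,:2]-c-[0,3.7])@ex; by=(P[...,:2]-c-[0,3.7])@ey
    m=(abs(by)<140)&(bx>-100)&(bx<95)&(P[...,2]>110)&(P[...,2]<150)
    m=cv2.erode(m.astype(np.uint8),np.ones((5,5)))>0
    x,z=bx[m],P[...,2][m]; 
    for _ in range(4):
        k=np.polyfit(x,z,1); r=z-np.polyval(k,x); g=abs(r)<3; x,z=x[g],z[g]
    return k,len(x),r.std()
E
python3 - <<'E'
from lid import *
for t in('14','19','20'): print(t,lid(np.load(f'pics/scene{t}.npz')['d']))
s=telemetry.read_state(); print(s['eef_pos'],s['force'],s['width'])
im,d=snap('scene','21'); crop(im,180,110,340,240,4.5,'pics/s21.png'); print(lid(d)); jars('scene',d)
s=telemetry.read_state(); print(s['eef_pos'],s['force'])
E
```

```text
14 (array([-1.80789303e-03,  1.15541724e+02]), 2379, np.float64(1.2293129791869957))
19 (array([-1.17359364e-03,  1.15533817e+02]), 2101, np.float64(1.2633699316340627))
20 (array([-1.13759185e-03,  1.15478098e+02]), 1777, np.float64(1.223490527391384))
[605.29892913  26.08619051 132.05530439] [  3.82289829   0.50327284 -11.89199005] 29.22804871566509
(array([-5.08624291e-02,  1.21002573e+02]), 1867, np.float64(1.2437159354390794))
scene jar [-147.6   78.8] [-147.9   79.5] 219
scene jar [-148.6   -0.9] [-148.2   -0.4] 194
scene jar [-147.1  -81.3] [-148.  -79.] 171
[605.44144549  26.07044563 132.4544668 ] [ 0.79563023  0.41812519 -3.4719945 ]
```

View pics/s21.png

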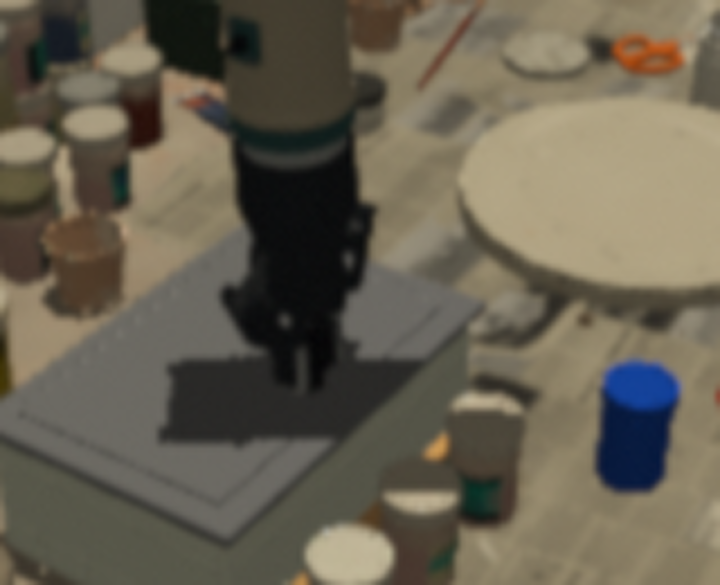

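>>> arm_command(rot=[[0, 0.5, 0], [0, 0.5, 0], [0, 0, 0], [0, 0, 0]], slide=[[0.3, 0, 1.5], [0.2, 0, 1.5], [0, 0, 0], [0, 0, 0]], gripper=[15, 15, 15, 15])

```text
clock: 20.9
eef_pos: [606.6, 25.9, 137.2]
tool_rot: [3.082, -0.011, -1.677]
force: [2.6, 1.1, -9.7]
width: 29.7
```

```bash
python3 - <<'E'
from lid import *
for i in(22,23,24,25,26,27):
    im,d=snap('scene',str(i)); s=telemetry.read_state(); print(s['clock'],s['eef_pos'].round(2),s['force'].round(1),s['width'].round(1) if hasattr(s['width'],'round') else s['width'],lid(d)[0], abs(s['qd']).max().round(4))
crop(im,180,110,340,240,4.5,'pics/s27.png');jars('scene',d)
im,d=snap('top','27'); crop(im,130,110,390,280,3,'pics/t27.png'); jars('top',d)
E
```

```text
20.95 [606.68  25.93 137.28] [ 2.4  0.4 -3.9] 29.780333546697964 [-8.13092980e-02  1.24382127e+02] 0.0046
21.0 [606.67  25.9  137.28] [ 2.2  0.1 -4.5] 29.882647632872047 [-8.45075471e-02  1.24464248e+02] 0.0023
21.05 [606.68  25.93 137.3 ] [ 4.  -1.  -3.7] 29.881960508291918 [-8.25172988e-02  1.24490277e+02] 0.0022
21.1 [606.66  25.94 137.28] [ 3.  -0.4 -3.2] 29.573077101403776 [-8.35362325e-02  1.24411390e+02] 0.0011
21.15 [606.68  25.92 137.28] [ 1.9 -1.  -4. ] 29.292425532682092 [-8.28140865e-02  1.24429302e+02] 0.0015
21.2 [606.67  25.95 137.27] [ 1.6  0.6 -3.5] 29.80003708906538 [-8.33236508e-02  1.24445976e+02] 0.0022
scene jar [-147.2   79.3] [-148.   80.] 224
scene jar [-147.3   -1.5] [-147.7   -0.6] 189
scene jar [-147.5  -79.5] [-148.1  -79.3] 176
top jar [-148.2   80.4] [-148.3   79.4] 248
top jar [-148.5   -0.8] [-148.4   -1.1] 252
top jar [-148.5  -80.4] [-148.5  -80.7] 244
```

View pics/s27.png

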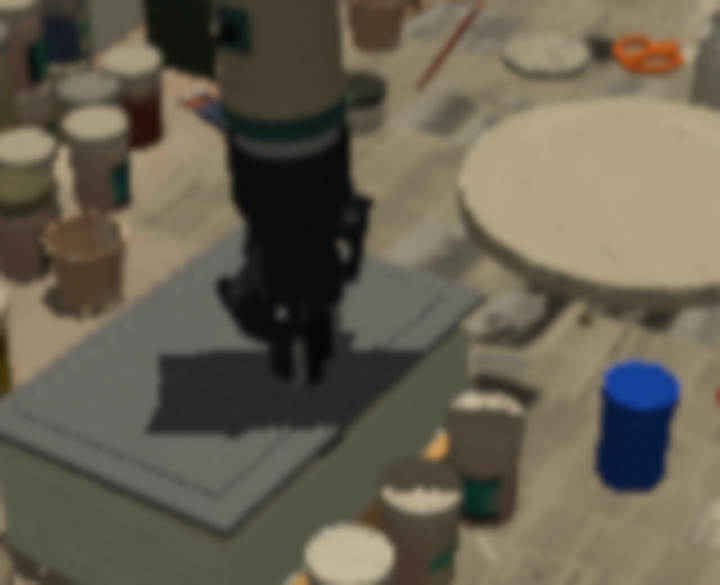

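View pics/t27.png

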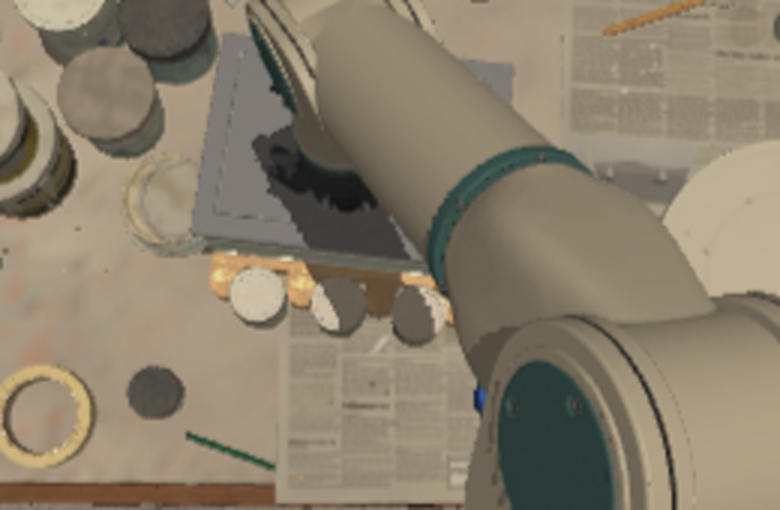

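The lid is held steady at about 0.082 rad (17 mm). I'll trim it down slightly towards 15 mm and check it again.

>>> arm_command(rot=[[0, -0.5, 0]], slide=[[-0.2, 0, -2]], gripper=[15])

```text
clock: 21.33
eef_pos: [606.5, 26.0, 136.1]
tool_rot: [3.091, -0.01, -1.677]
force: [-0.7, -1.1, 3.7]
width: 29.9
```

```bash
python3 - <<'E'
from lid import *
for i in range(28,38):
    im,d=snap('scene',str(i))
    if i>31: s=telemetry.read_state(); print(s['clock'],s['eef_pos'].round(2),s['force'].round(1),round(s['width'],1),lid(d)[0].round(4))
jars('scene',d)
E
```

```text
21.5833 [606.07  25.97 134.92] [ 2.2  0.8 -4. ] 29.3 [-6.850000e-02  1.228875e+02]
21.6333 [606.03  26.01 134.88] [ 0.1  1.2 -5.7] 29.4 [-6.850000e-02  1.229232e+02]
21.6833 [606.04  26.   134.88] [ 0.5  0.7 -4.8] 29.6 [-6.850000e-02  1.228571e+02]
21.7333 [606.05  26.   134.87] [ 1.1  1.  -4.8] 29.2 [-6.800000e-02  1.228628e+02]
21.7833 [606.06  25.97 134.89] [ 1.   1.1 -4.5] 29.3 [-6.860000e-02  1.228512e+02]
21.8333 [606.07  25.98 134.89] [ 0.8  0.9 -4.9] 29.5 [-6.780000e-02  1.227965e+02]
scene jar [-148.    79.1] [-148.5   80. ] 224
scene jar [-147.9   -0.6] [-147.9   -0.3] 195
scene jar [-147.3  -80.9] [-147.8  -79.5] 171
```

The lid is steady at about 0.067 rad (roughly 14–15 mm), the knob is held, and the row is in place. I'm handing the job in.

```bash
python3 - <<'E'
from cell import ctrl
print(ctrl.finish_job())
E
```

```text
the job is handed in; nothing more can be done
None
```

The three pale-lidded jars stand upright in the comb and the lid is held open by its knob at about 14–15 mm. I handed the job in at about 21.8 s; the hand-in gives no verdict.

- **Jars:** I gripped each jar from above and slid it into its bay. The first check showed the middle and -y jars about 3 mm short, most likely resting on only one tooth. I gripped those two again and pushed them home. In the last checks both cameras put all three within about 1–1.5 mm of their seats. The two cameras disagreed by about 3.7 mm in y, so I took that offset out of the scene camera's readings.
- **Lid:** The measured pull peaked at about 17 N, a little above the 13 N given for the seal, then dropped off as the seal let go. The lid briefly stood at about 0.082 rad, so I trimmed it down. It read about 0.067 rad and held still over the last half second of pictures, with a steady load of 4–5 N on the gripped knob.
- **Other things:** I kept the arm clear of the bystanders and the blue look-alike jar. The tape, black-lidded pot and pencil look unmoved in the last pictures. The last close-ups did not show the two ribs fully, so I did not re-check them.

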